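# Hang the crucible basket on the far rim of the half-covered soaking bath

## Robot

A 7-joint arm with a two-finger parallel gripper is mounted at the origin on a cart in front of the work surface, level with it; the furniture and walls round the work are solid. World frame = base frame: x ahead of the robot, y to its left, z up, the work surface at z = 0. Lengths are in m, angles in rad, forces in N, time in s.
With the tool pointing down it reaches from about 0.425 to 0.925 m from the base axis. Payload 6.8 kg.
Tool frame: the origin (TCP) lies on the mounting face of the last link; the fingertips stand 173 mm ahead of it and the grasp point (between the pads) lies 155 mm ahead of it; z points along the fingers, y is the line along which they close (so a half turn about z gives the same grasp; the last joint's range is limited). The gripper opens to 85 mm and grips with 20 to 120 N. Pads are 22 mm wide; open, the fingers measure 114 mm over their backs; the gripper's body (76 mm by 85 mm) begins 54 mm behind the grasp point. The pads swing forward as they close: fully open they stand 13 mm farther back than shut.
Start: joints at [-1.348, 0.477, 0.022, 1.555, -0.011, 1.109, -0.083], TCP at [0.219, 0.638, 0.405] pointing down, gripper open.
Joint ranges: [-2.96, 2.96], [-0.34, 2.1], [-1.41, 1.46], [0.24, 2.44], [-1.37, 4.51], [0.17, 1.92], [-2.96, 2.96]. Speed limits (rad/s): [2.39, 2.39, 3.14, 3.14, 3.14, 3.14, 3.14].

## Interface

Orientations are given as a rotation vector (axis times angle).
In Python, from bench import r gives the robot as it stands.
- The arm moves only by the tool arm_command, never from a script. Its argument "plan" is a list of rows, each an object of numbers: "claw": the closure, from 0 (fully open) to 1 (shut); "tx", "ty", "tz": the shift along the tool's x, y, z in m; "ax", "ay", "az": the turn, a rotation vector about the tool's x, y, z in degrees. A call has exactly 10 rows; each row shifts and turns the commanded pose from where the row before left it, along the tool's axes as they then stand; what a row does not reach is not made up. A row lasts 1/12 s, in which the tool goes at most 41.7 mm and 7.16 degrees, less where a joint would pass 70% of its speed; a pose out of reach is approached as far as the arm can. A call is refused whole if a number of a shift passes 0.0417 or a number of a turn 7.16, either way. A call with a gripper value outside its range is refused whole. The fingers move at their own pace and stop on an object; "squeeze" is the grip in N (left out, the last holds). Time passes only in rows, so rows that do not move let the fingers close, or fill a call up. It gives the time, the measured TCP pose, the force, the opening and the grip force at its end, in the units of the state.
- r.get_obs(): the state, without advancing time (a new reading comes with each control period).
- r.grab_frame(name): name is "scene" or "top"; returns the picture (400x640x3 uint8, red, green, blue); there is no depth.
- r.camera_model(name): a dict with "fx", "fy", "cx", "cy" (pixels), "position" and "orientation" of the camera in the world. Camera axes: x right, y up, looking along -z (the intrinsics and any distortion apply to the point x, -y, -z); pixel columns grow to the right and rows downward; lengths in m; the calibration is good to about 2 mm. A picture is of the moment at which its call begins. camera_model takes no time and is no camera call.
- r.hand_in(): hands the job in; it is judged then, once.
Trained networks look in the newest picture that a camera, given by its name, has taken for a name from the list of things; names that differ only in an ending like _2 or _b are one class to them, and where a whole thing is asked for, a point or a joint stands for the part that bears it (a point fixed in the world has none). Each returns a list of dicts, best first, with "confidence" (0 to 1); they miss things now and then, are a little off and sometimes report something else, mostly with a low value. They report only what shows in the picture. A call takes as long as a camera call.
- r.boxes_of(target, camera): "location" ([x, y, z] in m, in the coordinates of the camera as it stood for that picture, good to about 4 mm: the middle of the surface that is visible of it).
- r.tip_of(target, camera): "location" ([x, y, z] in m, in the coordinates of the camera as it stood for that picture, good to about 4 mm: a listed point, or the origin of a listed thing).
The state is a dict: "clock": time; "joints": joint angles; "qvel": joint speeds; "tau": joint torques, N m; "tcp_pos": TCP position; "orientation": TCP orientation; "contact_force": force on the tool from outside, world axes, zero at the start; "moment": the same for the moment, N m; "grip_width": finger opening in m; "gripper_force": force on a finger pad.
Only numpy, scipy, OpenCV 4.12 (cv2) and the standard library are available. Lean on these libraries where they do the work, as an engineer would, in place of code of your own. Each camera call takes 0.05 s, during which the arm holds its last target. There are 200 camera calls.

## Task

Pick up the crucible basket by its black grip and hang it inside the soaking bath: hook its bent lip over the rim of the far wall, with the plate inside, the tongue outside and the basket's toe under the splash cover, and let go so that it hangs upright with the strap fully down on the rim. The cover stays on, so lean the basket to get it in; do not force it, and leave the bottles, beaker and dish where they are.

Things in the scene. Friction and masses are not known exactly. Their poses are not given: they have to be found in the camera images.
- basket: Steel wire basket with a tall bent sheet hanger, loose, 0.25-0.4 kg, standing upright on the worktop right of the bath, hanger on its far side. Origin: bottom of the hanger plate's outer face, mid-width; x out of that face (away from the basket), y along the width, z up. Own frame, mm: basket x -85..0, y -42..42, z 0..30; plate x -3..0, z 0..111, 60 wide. Crucibles are fixed in it.
- grip (a point): Centre of the flat black plastic grip on top of the hanger: basket frame (-1.5, 0, 143) mm. The grip is 12 mm thick (x -7.5..4.5), 64 wide in y, z 122..164. Taken across its thickness (basket x), fingers along basket z, at 60 to 100 N it does not turn in the fingers.
- lip_seat (a point): Lip: at its top the plate bends over to +x as a strap 60 mm wide (underside z 108, top 111), then down as a tongue. This point: underside of the strap, middle of the slot between plate and tongue, basket frame (2.75, 0, 108) mm. The slot is 5.5 mm wide, open below, for a rim of 4 mm; the strap's underside rests on the rim when the basket hangs.
- lip_tongue (a point): Inner face of the lip's tongue: basket frame (5.5, 0, 102) mm. The tongue is 3 mm thick, 60 wide and straight, and reaches down to z 94, 14 mm below the strap's underside. The lip has only 1.5 mm of play on the rim: touch the far wall lightly with the plate's outer face to find it, then lower.
- basket_toe (a point): The toe: lower edge of the basket's end away from the hanger, basket frame (-85, 0, 0) mm.
- soak_bath: Soaking bath, fixed, 150 x 224 x 154 mm: lift-out steel tank in a white casing, control panel facing the robot. This is the casing. Origin: centre of its underside on the worktop; x from panel side to far side, y along its length, z up. Own frame, mm: casing ends at z 120; tank, when centred, inside x -60..60, y -100..100, floor z 14, walls 4 thick, plain rim at z 150.
- cover_edge (a point): Middle of the free edge of the fixed steel splash cover, bath frame (-8, 0, 151) mm, on its underside: sheet z 151..154, from x -77 to -8, full length. Behind it only about 68 mm are open to the far wall, so the 85 x 84 mm basket cannot go straight down: it enters toe first, leaning 35 to 45 degrees (toe down, grip toward the robot), and is turned upright inside, toe under the cover.
- tank_centre (a point): Bath frame (0, 0, 14) mm: middle of the tank floor if the tank stood centred. The tank has play in the casing: it stands up to 6.5 mm off centre along bath x, differently each time, which no pose tells; so the far wall's inner face is at x 53.5 to 66.5 mm: feel for it. It is heavy on its rubber strips and does not shift when pushed.
- wash_bottle: translucent squeeze wash bottle with a bent spout, 60 mm across, 186 mm high, loose, standing behind the basket, near the middle of the table; a bystander
- beaker: small empty glass beaker, 45 mm across, 58 mm high, loose, standing behind the gap between basket and bath; a bystander
- crucible_dish: round glass dish with spent crucibles, 62 mm across, 13 mm high, loose, to the right of the basket; a bystander
- amber_bottle: amber screw-cap bottle, 53 mm across, 105 mm high, loose, behind the bath; a bystander

How it is judged:
At the end, for the whole second after the job is handed in: The basket hangs released and at rest on the far rim: strap seated on the rim (within 4 mm), tongue outside and plate inside the far wall, within 60 mm of the middle of the rim, toe at least 4 mm under the cover, upright within 5 and square to the wall within 6 degrees (z of lip_seat in the frame of soak_bath between 0.146 and 0.1535 m and x of lip_seat in the frame of soak_bath between 0.053 and 0.0715 m and y of lip_seat in the frame of soak_bath between -0.06 and 0.06 m and x of lip_tongue in the frame of soak_bath above 0.056 m and z of lip_tongue in the frame of soak_bath below 0.1485 m and x of basket_toe in the frame of soak_bath below -0.012 m and z of basket_toe in the frame of soak_bath below 0.1 m and angle between basket's own z axis and vertical below 0.09 rad and angle between the x axis of basket and the x axis of soak_bath, either way round below 0.1 rad and linear speed of basket below 0.02 m/s and angular speed of basket below 0.15 rad/s); the robot touches nothing.
It fails at once if the basket is slammed into or dropped on the bath (over 100 N) (contact force between basket and soak_bath above 100 N).
It fails at once if a bottle, the beaker or the dish is moved by more than 30 mm or knocked over (distance of any of wash_bottle, beaker, crucible_dish, amber_bottle from where it was at the start of the episode above 0.03 m or angle between any of wash_bottle, beaker, crucible_dish, amber_bottle's own z axis and vertical above 0.5 rad).
It also fails if it takes over 51 s, if anything falls off the work surface, if the arm or the gripper's body presses on something with over 40 N, if the wrist force passes 120 N, or if a joint passes its speed limit or range.

## Working session

There is one attempt and no reset: what is moved stays moved. The work goes in short steps, Python scripts to look and compute and a tool call to move; the robot and the scene stay as the last step left them, time stands still between calls to the robot, and variables do not carry over. Pictures are saved under pics/ and viewed, at most 10 in all, crops included, and the job is handed in when it is done.

Besides the shell and the picture viewer there is one more tool, called as a command line: name --argument value ..., lists and objects as JSON in quotes. arm_command: Moves the arm, as the interface text tells. Its arguments: {"type":"object","properties":{"plan":{"type":"array","items":{"type":"object","properties":{"claw":{"type":"number"},"tx":{"type":"number"},"ty":{"type":"number"},"tz":{"type":"number"},"ax":{"type":"number"},"ay":{"type":"number"},"az":{"type":"number"}}}},"squeeze":{"type":"number"}},"required":["plan"]}

```bash
mkdir -p pics; cat > h.py <<'E'
import numpy as np, cv2
from scipy.spatial.transform import Rotation as R
from bench import r
def cam(n):
    m=r.camera_model(n); o=np.array(m["orientation"],float)
    Rm=R.from_rotvec(o).as_matrix() if o.shape==(3,) else (R.from_quat(o).as_matrix() if o.shape==(4,) else o)
    return m,Rm,np.array(m["position"])
def w(n,l):
    m,Rm,p=cam(n); return Rm@np.array(l)+p
E
python3 - <<'E'
from h import *
o=r.get_obs(); print(o)
for n in("scene","top"):
    print(r.camera_model(n))
    f=r.grab_frame(n); cv2.imwrite(f"pics/{n}0.png",f[:,:,::-1])
    for t in("basket","grip","lip_seat","basket_toe","lip_tongue","soak_bath","cover_edge","tank_centre"):
        for d in r.tip_of(t,n)[:2]: print(n,t,round(d["confidence"],2),w(n,d["location"]).round(4))
    for t in ("wash_bottle","beaker","crucible_dish","amber_bottle"):
        for d in r.boxes_of(t,n)[:1]: print(n,t,round(d["confidence"],2),w(n,d["location"]).round(4))
print(r.get_obs()["clock"])
E
```

```text
{'clock': 0.0, 'joints': array([-1.34810974,  0.47780013,  0.02233545,  1.55642174, -0.01154028,
        1.10933354, -0.08315131]), 'qvel': array([-0.00137191,  0.00090137, -0.00057124, -0.00019107,  0.00213386,
        0.00062979,  0.00064513]), 'tau': array([-8.26632840e-04, -5.96467781e+01,  1.60731744e+00, -2.81208014e+01,
        1.23059523e-02,  9.28229594e-03,  2.78864547e-06]), 'tcp_pos': array([0.21912698, 0.63815532, 0.40373787]), 'orientation': array([-5.17266277e-01, -3.09850721e+00,  2.86482665e-03]), 'contact_force': array([0.02172822, 0.33914336, 0.0921675 ]), 'moment': array([ 0.0183355 ,  0.01724322, -0.0055294 ]), 'gripper_force': 0.0, 'grip_width': 0.08540070387802033}
{'fx': 425.73928146948913, 'fy': 425.73928146948913, 'cx': 319.43659101890887, 'cy': 198.65610946045143, 'position': array([0.72511296, 0.75904929, 1.06859308]), 'orientation': array([0.10371046, 0.96666256, 2.79576513])}
scene basket 0.8 [ 0.4957 -0.0634 -0.0033]
scene grip 0.64 [ 5.884e-01  1.960e-02 -1.000e-04]
scene grip 0.59 [ 0.4973 -0.0645  0.1421]
scene basket_toe 0.59 [ 0.4244 -0.1033 -0.004
[... 559 characters left out ...]
[ 0.15655157, -0.11054135, -1.57618333])}
top basket 0.97 [ 0.4954 -0.0632  0.0032]
top basket 0.52 [0.4914 0.2402 0.0025]
top grip 0.74 [ 0.4909 -0.0641  0.1427]
top lip_seat 0.95 [ 0.5012 -0.0589  0.1081]
top basket_toe 0.65 [ 0.4255 -0.102  -0.0038]
top lip_tongue 0.79 [ 0.5041 -0.0604  0.1002]
top lip_tongue 0.43 [ 0.4908 -0.065   0.1461]
top soak_bath 0.72 [0.4959 0.2423 0.0008]
top cover_edge 0.72 [0.4846 0.2398 0.1484]
top cover_edge 0.22 [ 0.5    -0.0655  0.0015]
top tank_centre 0.63 [0.4965 0.2402 0.0193]
top wash_bottle 0.57 [0.4863 0.2384 0.1466]
top beaker 0.57 [0.5908 0.0211 0.018 ]
top crucible_dish 0.97 [ 0.4734 -0.2679  0.0013]
top amber_bottle 0.63 [0.6758 0.204  0.0809]
1.3
```

View pics/scene0.png

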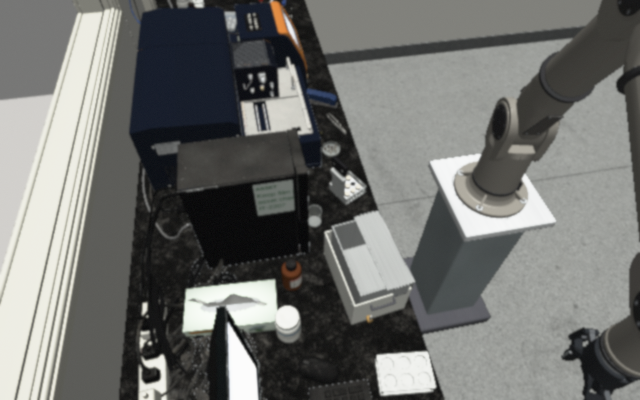

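View pics/top0.png

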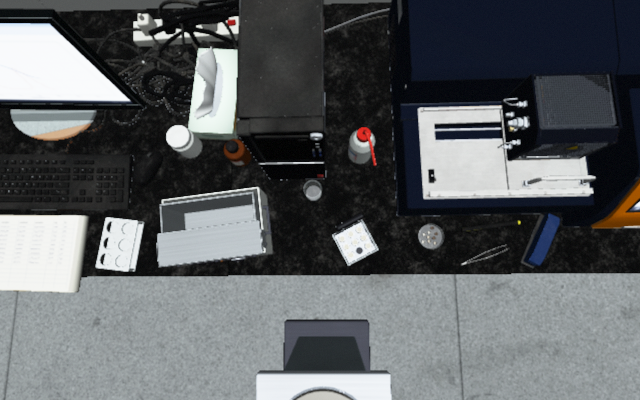

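The scene view shows the basket at about (348,183) and the bath at (370,265). In the top view the basket is at (355,243) and turned, the bath at (215,228), with a black tower behind it at (283,150). I'll zoom in to get the yaws.

```bash
python3 - <<'E'
from h import *
t=cv2.imread("pics/top0.png"); s=cv2.imread("pics/scene0.png")
a=cv2.resize(t[170:290,140:390],None,fx=3.2,fy=3.2,interpolation=cv2.INTER_CUBIC)[:,:800]
cv2.imwrite("pics/topc.png",a)
b=cv2.resize(s[150:330,285:425],None,fx=3.3,fy=3.3,interpolation=cv2.INTER_CUBIC)
cv2.imwrite("pics/scenec.png",b)
E
```

```text
(no output)
```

View pics/topc.png

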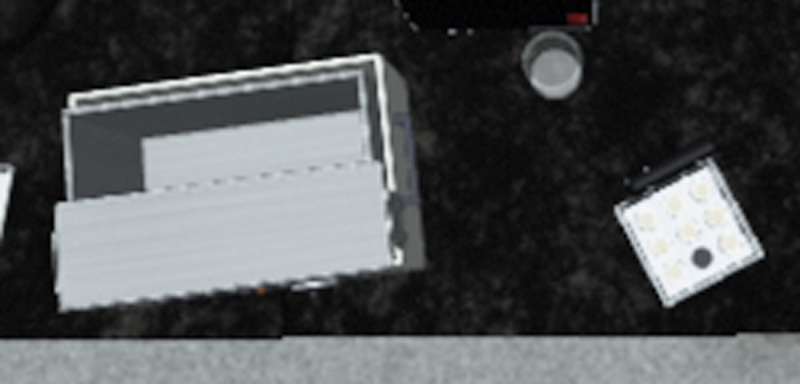

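View pics/scenec.png

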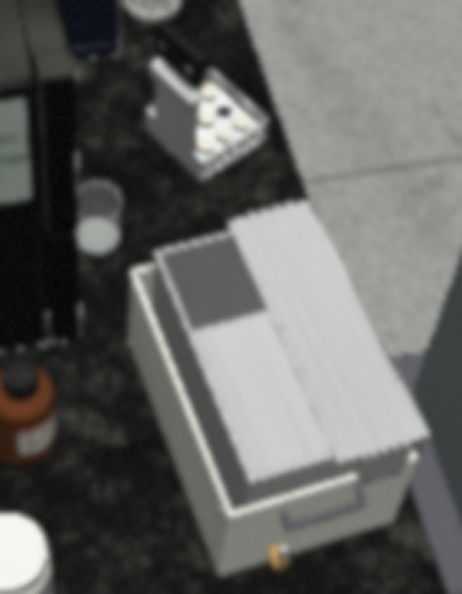

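The top crop shows the cover's free edge from (55,203) to (382,160), its front edge from (60,310) to (392,262), the far rim from about (65,110) to (362,72), and the black grip from (630,185) to (712,148). The scene crop agrees. Next I'll turn these into world positions.

```bash
cat >> h.py <<'E'
def ray(n,u,v,z):
    m,Rm,p=cam(n); d=Rm@np.array([(u-m["cx"])/m["fx"],-(v-m["cy"])/m["fy"],-1]); return p+d*(z-p[2])/d[2]
def proj(n,P):
    m,Rm,p=cam(n); c=Rm.T@(np.array(P)-p); return m["cx"]+m["fx"]*c[0]/-c[2], m["cy"]-m["fy"]*c[1]/-c[2]
E
python3 - <<'E'
from h import *
T=lambda u,v,z: ray("top",140+u/3.2-.34,170+v/3.2-.34,z)
S=lambda u,v,z: ray("scene",285+u/3.3-.35,150+v/3.3-.35,z)
def seg(k,a,b):
    d=(b-a)[:2]; print(k,a[:2].round(4),b[:2].round(4),np.degrees(np.arctan2(d[1],d[0])).round(2),np.linalg.norm(d).round(4))
seg("cover free",T(55,203,.154),T(384,160,.154))
seg("cover front",T(60,310,.154),T(392,264,.154))
seg("tank far rim",T(65,110,.15),T(360,72,.15))
seg("casing far",T(70,98,.12),T(379,57,.12))
seg("grip",T(628,183,.16),T(712,147,.16))
seg("basket front",T(668,305,.03),T(765,255,.03))
seg("basket side L",T(668,305,.03),T(615,208,.03))
seg("basket side R",T(765,255,.03),T(712,160,.03))
seg("scov free",S(230,222,.154),S(335,460,.154))
seg("scov front",S(305,203,.154),S(428,435,.154))
seg("stank far",S(157,252,.15),S(250,480,.15))
seg("scasing far",S(132,268,.12),S(230,512,.12))
seg("tower base",T(402,18,.0),T(597,22,.0))
seg("beaker",T(553,75,.0),T(553,50,.058))
seg("wash",ray("top",362,150,.09),ray("top",365,133,.18))
seg("tower top front?",ray("top",238,130,.4),ray("top",325,130,.4))
seg("amber",ray("top",232,152,.1),ray("scene",291,268,.1))
E
```

```text
cover free [0.4754 0.35  ] [0.5021 0.1283] -83.13 0.2233
cover front [0.4046 0.342 ] [0.433  0.1217] -82.65 0.2221
tank far rim [0.5392 0.3491] [0.5631 0.1467] -83.27 0.2038
casing far [0.5526 0.3598] [0.5794 0.1397] -83.05 0.2218
grip [ 0.4845 -0.0348] [ 0.5077 -0.0907] -67.36 0.0605
basket front [ 0.4043 -0.0656] [ 0.4411 -0.1396] -63.6 0.0826
basket side L [ 0.4043 -0.0656] [ 0.4776 -0.0266] 28.0 0.083
basket side R [ 0.4411 -0.1396] [ 0.5137 -0.1015] 27.67 0.082
scov free [0.5013 0.1322] [0.4785 0.3485] 96.0 0.2175
scov front [0.4369 0.1252] [0.4071 0.3423] 97.82 0.2191
stank far [0.5642 0.1469] [0.5409 0.3501] 96.54 0.2045
scasing far [0.5822 0.1385] [0.5553 0.3581] 96.98 0.2212
tower base [0.6359 0.1446] [ 0.6303 -0.0141] -92.01 0.1589
beaker [0.5871 0.0217] [0.5957 0.019 ] -17.76 0.009
wash [ 0.6729 -0.1004] [ 0.6833 -0.0997] 3.75 0.0104
tower top front? [0.6144 0.1189] [ 0.612  -0.0164] -91.03 0.1354
amber [0.6699 0.2074] [0.6869 0.2211] 39.03 0.0219
```

```bash
cat >> h.py <<'E'
BO=np.array([.4952,.2405,0]); BY=np.radians(7.0)
def tool(yaw,lean=0):  # yaw deg of tool y (=basket x); lean deg = toe down, grip to robot
    c,s=np.cos(np.radians(yaw)),np.sin(np.radians(yaw))
    return R.from_matrix(np.array([[-s,c,0],[c,s,0],[0,0,-1]]).T)*R.from_euler("x",-lean,degrees=True)
def rows(p1,R1,n,p0=None,R0=None):
    o=r.get_obs()
    p0=o["tcp_pos"] if p0 is None else np.array(p0,float); R0=R.from_rotvec(o["orientation"]) if R0 is None else R0
    rv=(R0.inv()*R1).as_rotvec()/n; q=R0
    for i in range(n):
        s=q.inv().apply((np.array(p1)-p0)/n); q=q*R.from_rotvec(rv)
        print((s*1000).round(1),np.degrees(rv).round(2))
E
python3 - <<'E'
from h import *
print("A");rows([.43,.28,.41],tool(45),10)
print("B");rows([.4945,-.0638,.40],tool(27.5),10,[.43,.28,.41],tool(45))
E
```

```text
A
[-31.6 -27.1  -0.5] [ 0.  -0.   2.6]
[-32.8 -25.6  -0.5] [ 0.  -0.   2.6]
[-33.9 -24.1  -0.5] [ 0.  -0.   2.6]
[-35.  -22.5  -0.5] [ 0.  -0.   2.6]
[-36.  -20.9  -0.5] [ 0.  -0.   2.6]
[-36.9 -19.2  -0.5] [ 0.  -0.   2.6]
[-37.7 -17.5  -0.5] [ 0.  -0.   2.6]
[-38.5 -15.8  -0.5] [ 0.  -0.   2.6]
[-39.1 -14.1  -0.5] [ 0.  -0.   2.6]
[-39.7 -12.3  -0.5] [ 0.  -0.   2.6]
B
[-28.9 -19.7   1. ] [0.   0.   1.75]
[-29.5 -18.9   1. ] [0.   0.   1.75]
[-30. -18.   1.] [0.   0.   1.75]
[-30.6 -17.    1. ] [0.   0.   1.75]
[-31.1 -16.1   1. ] [0.   0.   1.75]
[-31.5 -15.1   1. ] [0.   0.   1.75]
[-32.  -14.2   1. ] [0.   0.   1.75]
[-32.4 -13.2   1. ] [0.   0.   1.75]
[-32.8 -12.2   1. ] [0.   0.   1.75]
[-33.1 -11.2   1. ] [0.   0.   1.75]
```

arm_command --plan '[{"tx": -0.0315,"ty": -0.027,"az": 2.6,"claw": 0.4},{"tx": -0.0325,"ty": -0.0255,"az": 2.6,"claw": 0.4},{"tx": -0.034,"ty": -0.024,"az": 2.6,"claw": 0.4},{"tx": -0.035,"ty": -0.0225,"az": 2.6,"claw": 0.4},{"tx": -0.036,"ty": -0.021,"az": 2.6,"claw": 0.4},{"tx": -0.037,"ty": -0.019,"az": 2.6,"claw": 0.4},{"tx": -0.0375,"ty": -0.0175,"az": 2.6,"claw": 0.4},{"tx": -0.0385,"ty": -0.016,"az": 2.6,"claw": 0.4},{"tx": -0.039,"ty": -0.014,"az": 2.6,"claw": 0.4},{"tx": -0.0395,"ty": -0.0125,"az": 2.6,"claw": 0.4}]' --squeeze 80

```text
invalid input at $.plan[0]: expected keys claw, tx, ty, tz, ax, ay, az
```

arm_command --plan '[{"tx": -0.029,"ty": -0.0195,"tz": 0.001,"az": 1.75},{"tx": -0.0295,"ty": -0.019,"tz": 0.001,"az": 1.75},{"tx": -0.03,"ty": -0.018,"tz": 0.001,"az": 1.75},{"tx": -0.0305,"ty": -0.017,"tz": 0.001,"az": 1.75},{"tx": -0.031,"ty": -0.016,"tz": 0.001,"az": 1.75},{"tx": -0.0315,"ty": -0.015,"tz": 0.001,"az": 1.75},{"tx": -0.032,"ty": -0.014,"tz": 0.001,"az": 1.75},{"tx": -0.0325,"ty": -0.013,"tz": 0.001,"az": 1.75},{"tx": -0.033,"ty": -0.012,"tz": 0.001,"az": 1.75},{"tx": -0.033,"ty": -0.011,"tz": 0.001,"az": 1.75}]'

```text
invalid input at $.plan[0]: expected keys claw, tx, ty, tz, ax, ay, az
```

arm_command --plan '[{"tx": -0.0315,"ty": -0.027,"tz": 0,"ax": 0,"ay": 0,"az": 2.6,"claw": 0.4},{"tx": -0.0325,"ty": -0.0255,"tz": 0,"ax": 0,"ay": 0,"az": 2.6,"claw": 0.4},{"tx": -0.034,"ty": -0.024,"tz": 0,"ax": 0,"ay": 0,"az": 2.6,"claw": 0.4},{"tx": -0.035,"ty": -0.0225,"tz": 0,"ax": 0,"ay": 0,"az": 2.6,"claw": 0.4},{"tx": -0.036,"ty": -0.021,"tz": 0,"ax": 0,"ay": 0,"az": 2.6,"claw": 0.4},{"tx": -0.037,"ty": -0.019,"tz": 0,"ax": 0,"ay": 0,"az": 2.6,"claw": 0.4},{"tx": -0.0375,"ty": -0.0175,"tz": 0,"ax": 0,"ay": 0,"az": 2.6,"claw": 0.4},{"tx": -0.0385,"ty": -0.016,"tz": 0,"ax": 0,"ay": 0,"az": 2.6,"claw": 0.4},{"tx": -0.039,"ty": -0.014,"tz": 0,"ax": 0,"ay": 0,"az": 2.6,"claw": 0.4},{"tx": -0.0395,"ty": -0.0125,"tz": 0,"ax": 0,"ay": 0,"az": 2.6,"claw": 0.4}]' --squeeze 80

```text
clock: 2.13
tcp_pos: [0.4303, 0.2785, 0.4051]
orientation: [1.204, 2.901, 0.001]
contact_force: [-0.1, 0.8, -0.9]
grip_width: 0.0513
gripper_force: 0.0
```

arm_command --plan '[{"tx": -0.029,"ty": -0.0195,"tz": 0.001,"ax": 0,"ay": 0,"az": 1.75,"claw": 0.4},{"tx": -0.0295,"ty": -0.019,"tz": 0.001,"ax": 0,"ay": 0,"az": 1.75,"claw": 0.4},{"tx": -0.03,"ty": -0.018,"tz": 0.001,"ax": 0,"ay": 0,"az": 1.75,"claw": 0.4},{"tx": -0.0305,"ty": -0.017,"tz": 0.001,"ax": 0,"ay": 0,"az": 1.75,"claw": 0.4},{"tx": -0.031,"ty": -0.016,"tz": 0.001,"ax": 0,"ay": 0,"az": 1.75,"claw": 0.4},{"tx": -0.0315,"ty": -0.015,"tz": 0.001,"ax": 0,"ay": 0,"az": 1.75,"claw": 0.4},{"tx": -0.032,"ty": -0.014,"tz": 0.001,"ax": 0,"ay": 0,"az": 1.75,"claw": 0.4},{"tx": -0.0325,"ty": -0.013,"tz": 0.001,"ax": 0,"ay": 0,"az": 1.75,"claw": 0.4},{"tx": -0.033,"ty": -0.012,"tz": 0.001,"ax": 0,"ay": 0,"az": 1.75,"claw": 0.4},{"tx": -0.033,"ty": -0.011,"tz": 0.001,"ax": 0,"ay": 0,"az": 1.75,"claw": 0.4}]'

```text
clock: 2.97
tcp_pos: [0.4953, -0.0646, 0.395]
orientation: [1.63, 2.685, 0.001]
contact_force: [0.3, 1.4, -0.3]
grip_width: 0.0512
gripper_force: 0.0
```

```bash
python3 - <<'E'
from h import *
o=r.get_obs(); print(o["clock"],o["tcp_pos"],o["joints"].round(2),o["grip_width"])
rows([.4945,-.0638,.35],tool(27.5),4)
f=r.grab_frame("top"); cv2.imwrite("pics/top1.png",f[:,:,::-1])
for n in ("scene","top"):
  if n=="scene": r.grab_frame(n)
  for t in ("grip","basket","basket_toe"):
    for d in r.tip_of(t,n)[:2]: print(n,t,round(d["confidence"],2),w(n,d["location"]).round(4))
E
```

```text
2.9667 [ 0.49531544 -0.06461164  0.39504027] [-0.45  0.21  0.53  2.01 -0.13  0.96  0.62] 0.0511751947472489
[ 0.3 -0.1 11.3] [ 0.01  0.   -0.01]
[ 0.3 -0.1 11.3] [ 0.01  0.   -0.01]
[ 0.3 -0.1 11.3] [ 0.01  0.   -0.01]
[ 0.3 -0.1 11.3] [ 0.01  0.   -0.01]
scene grip 0.66 [ 0.5001 -0.0635  0.1443]
scene basket 0.68 [0.5908 0.018  0.0012]
scene basket 0.57 [ 0.4939 -0.0599 -0.0028]
scene basket_toe 0.58 [ 4.258e-01 -1.030e-01 -3.000e-04]
top basket 0.49 [0.4941 0.2401 0.0007]
```

arm_command --plan '[{"tx": 0,"ty": 0,"tz": 0.012,"ax": 0,"ay": 0,"az": 0,"claw": 0.4},{"tx": 0,"ty": 0,"tz": 0.012,"ax": 0,"ay": 0,"az": 0,"claw": 0.4},{"tx": 0,"ty": 0,"tz": 0.012,"ax": 0,"ay": 0,"az": 0,"claw": 0.4},{"tx": 0,"ty": 0,"tz": 0.012,"ax": 0,"ay": 0,"az": 0,"claw": 0.4},{"tx": 0,"ty": 0,"tz": 0.012,"ax": 0,"ay": 0,"az": 0,"claw": 0.4},{"tx": 0,"ty": 0,"tz": 0.012,"ax": 0,"ay": 0,"az": 0,"claw": 0.4},{"tx": 0,"ty": 0,"tz": 0.012,"ax": 0,"ay": 0,"az": 0,"claw": 0.4},{"tx": 0,"ty": 0,"tz": 0.012,"ax": 0,"ay": 0,"az": 0,"claw": 0.4},{"tx": 0,"ty": 0,"tz": 0.001,"ax": 0,"ay": 0,"az": 0,"claw": 0.4},{"tx": 0,"ty": 0,"tz": 0,"ax": 0,"ay": 0,"az": 0,"claw": 0.4}]'

```text
clock: 4.2
tcp_pos: [0.4951, -0.0619, 0.2973]
orientation: [-1.626, -2.687, 0.001]
contact_force: [0.2, 0.0, -0.1]
grip_width: 0.051
gripper_force: 0.0
```

```bash
python3 - <<'E'
from h import *
o=r.get_obs(); print(o["clock"],o["tcp_pos"],o["contact_force"],o["grip_width"])
f=r.grab_frame("top"); g=r.grab_frame("scene")
a=cv2.resize(f[190:290,300:410],None,fx=3.6,fy=3.6,interpolation=2);b=cv2.resize(g[140:240,290:400],None,fx=3.6,fy=3.6,interpolation=2)
cv2.imwrite("pics/g1.png",np.hstack([a,b])[:,:,::-1])
E
```

```text
4.2 [ 0.49512718 -0.06191213  0.29730375] [ 0.16041348  0.02551413 -0.08536464] 0.05101005330087399
```

View pics/g1.png

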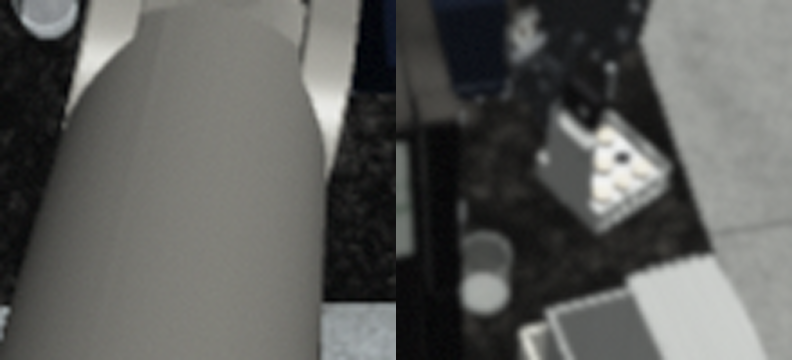

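The top view is blocked by the arm. The scene half shows the fingers on either side of the black grip, around (590,90), so I'll close them.

arm_command --plan '[{"tx": 0,"ty": 0,"tz": 0,"ax": 0,"ay": 0,"az": 0,"claw": 0.7},{"tx": 0,"ty": 0,"tz": 0,"ax": 0,"ay": 0,"az": 0,"claw": 0.8},{"tx": 0,"ty": 0,"tz": 0,"ax": 0,"ay": 0,"az": 0,"claw": 1},{"tx": 0,"ty": 0,"tz": 0,"ax": 0,"ay": 0,"az": 0,"claw": 1},{"tx": 0,"ty": 0,"tz": 0,"ax": 0,"ay": 0,"az": 0,"claw": 1},{"tx": 0,"ty": 0,"tz": 0,"ax": 0,"ay": 0,"az": 0,"claw": 1},{"tx": 0,"ty": 0,"tz": 0,"ax": 0,"ay": 0,"az": 0,"claw": 1},{"tx": 0,"ty": 0,"tz": 0,"ax": 0,"ay": 0,"az": 0,"claw": 1},{"tx": 0,"ty": 0,"tz": 0,"ax": 0,"ay": 0,"az": 0,"claw": 1},{"tx": 0,"ty": 0,"tz": 0,"ax": 0,"ay": 0,"az": 0,"claw": 1}]' --squeeze 85

```text
clock: 5.13
tcp_pos: [0.4957, -0.0629, 0.2983]
orientation: [1.628, 2.686, 0.001]
contact_force: [-0.6, 0.9, 6.2]
grip_width: 0.0111
gripper_force: 83.6
```

```bash
cat > plan.py <<'E'
import numpy as np, sys
from scipy.sparse import coo_matrix
from scipy.sparse.csgraph import dijkstra
XW=float(sys.argv[1])
def rect(a,b,c,d,s=1.5):
    x=np.linspace(a,b,int((b-a)/s)+2); z=np.linspace(c,d,int((d-c)/s)+2)
    return np.vstack([np.c_[x,0*x+c],np.c_[x,0*x+d],np.c_[0*z+a,z],np.c_[0*z+b,z]])
B=np.vstack([rect(-85,0,0,32),rect(-3,0,0,111),rect(-3,8.5,108,111),rect(5.5,8.5,94,111),rect(-7.5,4.5,111,164),rect(-22,22,122,200),rect(-45,45,197,310,4)])
O=[(-77,-8,151,154),(XW,XW+4,-50,150),(XW,78,-50,122),(-90,90,-50,14),(-90,-66,-50,154)]
def clr(X,Z,t):
    c,s=np.cos(t),np.sin(t); x=X+B[:,0]*c-B[:,1]*s; z=Z+B[:,0]*s+B[:,1]*c; m=np.inf
    for a,b,e,f in O:
        dx=np.maximum(a-x,x-b); dz=np.maximum(e-z,z-f)
        m=min(m,np.where((dx<0)&(dz<0),np.maximum(dx,dz),np.hypot(np.maximum(dx,0),np.maximum(dz,0))).min())
    return m
if __name__=="__main__":
    th=np.radians(np.arange(0,47.6,2.5)); xs=np.arange(-10,111,3.); zs=np.arange(42,251,3.)
    C=np.array([[[clr(X,Z,t) for Z in zs] for X in xs] for t in th])
    id=np.arange(C.size).reshape(C.shape); I=[];J=[];W=[]
    for dt in(-1,0,1):
     for dx in(-1,0,1):
      for dz in(-1,0,1):
        if (dt,dx,dz)==(0,0,0): continue
        sl=lambda d,n:(slice(max(0,-d),n-max(0,d)),slice(max(0,d),n-max(0,-d)))
        a,b,c=[sl(d,n) for d,n in zip((dt,dx,dz),C.shape)]
        i=id[a[0],b[0],c[0]].ravel(); j=id[a[1],b[1],c[1]].ravel(); m=np.minimum(C.ravel()[i],C.ravel()[j]); k=m>.5
        L=np.sqrt(dt*dt*1.+dx*dx+dz*dz); I.append(i[k]);J.append(j[k]);W.append(L*(1+(6/m[k])**2.5))
    G=coo_matrix((np.concatenate(W),(np.concatenate(I),np.concatenate(J))),shape=(C.size,)*2).tocsr()
    near=lambda t,X,Z:id[abs(th-np.radians(t)).argmin(),abs(xs-X).argmin(),abs(zs-Z).argmin()]
    s=near(40,60,220); g=near(0,XW-6,60); d,p=dijkstra(G,indices=s,return_predecessors=True); print(d[g])
    path=[g]
    while path[-1]!=s: path.append(p[path[-1]])
    for k in path[::-1]:
        t,x,z=np.unravel_index(k,C.shape); print(np.degrees(th[t]).round(1),xs[x],zs[z],C[t,x,z].round(1),end=" | ")
E
python3 plan.py 54; echo; python3 plan.py 57
```

```text
100.96676445971902
40.0 59.0 219.0 10.5 | 40.0 62.0 219.0 11.5 | 40.0 65.0 216.0 10.8 | 40.0 68.0 213.0 11.2 | 40.0 71.0 210.0 11.5 | 40.0 74.0 207.0 11.9 | 42.5 77.0 204.0 11.4 | 45.0 80.0 201.0 10.5 | 45.0 80.0 198.0 8.4 | 47.5 80.0 195.0 7.0 | 47.5 80.0 192.0 7.0 | 47.5 80.0 189.0 7.2 | 47.5 77.0 186.0 7.0 | 47.5 74.0 183.0 6.8 | 47.5 71.0 180.0 6.7 | 47.5 68.0 177.0 6.5 | 47.5 65.0 174.0 6.3 | 47.5 62.0 171.0 6.1 | 47.5 62.0 168.0 6.3 | 47.5 59.0 165.0 6.5 | 47.5 56.0 162.0 6.6 | 47.5 53.0 159.0 6.8 | 47.5 50.0 156.0 7.0 | 47.5 47.0 153.0 7.2 | 47.5 44.0 150.0 7.0 | 47.5 44.0 147.0 9.1 | 47.5 44.0 144.0 10.0 | 47.5 41.0 141.0 10.9 | 47.5 41.0 138.0 12.9 | 45.0 41.0 135.0 13.0 | 42.5 38.0 132.0 13.1 | 40.0 38.0 129.0 14.4 | 37.5 38.0 126.0 15.8 | 35.0 38.0 123.0 16.0 | 32.5 38.0 120.0 15.1 | 30.0 38.0 117.0 14.4 | 27.5 38.0 114.0 13.8 | 25.0 38.0 111.0 13.4 | 22.5 38.0 108.0 13.2 | 20.0 38.0 105.0 13.2 | 17.5 38.0 102.0 13.3 | 15.0 38.0 99.0 13.6 | 12.5 38.0 96.0 14.1 | 10.0 38.0 93.0 14.7 | 7.5 38.0 90.0 15.6 | 5.0 38.0 87.0 16.0 | 5.0 38.0 84.0 16.0 | 5.0 38.0 81.0 16.0 | 5.0 38
[... 685 characters left out ...]
53.0 7.6 | 47.5 47.0 150.0 9.2 | 47.5 47.0 147.0 10.0 | 47.5 44.0 144.0 11.1 | 47.5 44.0 141.0 13.0 | 47.5 44.0 138.0 13.0 | 45.0 41.0 135.0 14.0 | 45.0 41.0 132.0 16.0 | 42.5 41.0 129.0 16.0 | 40.0 41.0 126.0 16.0 | 37.5 41.0 123.0 16.0 | 35.0 41.0 120.0 16.0 | 32.5 41.0 117.0 16.0 | 32.5 41.0 114.0 16.0 | 30.0 41.0 111.0 16.0 | 30.0 41.0 108.0 16.0 | 27.5 41.0 105.0 16.0 | 27.5 41.0 102.0 16.0 | 25.0 41.0 99.0 16.0 | 25.0 41.0 96.0 16.0 | 22.5 41.0 93.0 16.0 | 20.0 41.0 90.0 16.0 | 17.5 41.0 87.0 16.0 | 15.0 41.0 84.0 16.0 | 12.5 41.0 81.0 16.0 | 10.0 41.0 78.0 16.0 | 7.5 41.0 75.0 16.0 | 5.0 41.0 72.0 16.0 | 2.5 44.0 69.0 13.0 | 0.0 47.0 66.0 10.0 | 0.0 50.0 63.0 7.0 | 0.0 50.0 60.0 4.0 |
```

```bash
python3 - <<'E'
from h import *
o=r.get_obs()
p=o["tcp_pos"]; print(o["clock"],o["contact_force"].round(1),o["joints"].round(2))
rows([p[0],p[1],.52],tool(27.5),10)
E
```

```text
5.1333 [-0.6  0.9  6.2] [-0.39  0.36  0.48  2.09 -0.24  0.74  0.72]
[ -0.    0.  -22.2] [0.01 0.   0.  ]
[ -0.    0.  -22.2] [0.01 0.   0.  ]
[ -0.    0.  -22.2] [0.01 0.   0.  ]
[ -0.    0.  -22.2] [0.01 0.   0.  ]
[ -0.    0.  -22.2] [0.01 0.   0.  ]
[ -0.    0.  -22.2] [0.01 0.   0.  ]
[ -0.    0.  -22.2] [0.01 0.   0.  ]
[ -0.    0.  -22.2] [0.01 0.   0.  ]
[ -0.    0.  -22.2] [0.01 0.   0.  ]
[ -0.    0.  -22.2] [0.01 0.   0.  ]
```

arm_command --plan '[{"tx": 0,"ty": 0,"tz": -0.01,"ax": 0,"ay": 0,"az": 0,"claw": 1},{"tx": 0,"ty": 0,"tz": -0.02,"ax": 0,"ay": 0,"az": 0,"claw": 1},{"tx": 0,"ty": 0,"tz": -0.024,"ax": 0,"ay": 0,"az": 0,"claw": 1},{"tx": 0,"ty": 0,"tz": -0.024,"ax": 0,"ay": 0,"az": 0,"claw": 1},{"tx": 0,"ty": 0,"tz": -0.024,"ax": 0,"ay": 0,"az": 0,"claw": 1},{"tx": 0,"ty": 0,"tz": -0.024,"ax": 0,"ay": 0,"az": 0,"claw": 1},{"tx": 0,"ty": 0,"tz": -0.024,"ax": 0,"ay": 0,"az": 0,"claw": 1},{"tx": 0,"ty": 0,"tz": -0.024,"ax": 0,"ay": 0,"az": 0,"claw": 1},{"tx": 0,"ty": 0,"tz": -0.024,"ax": 0,"ay": 0,"az": 0,"claw": 1},{"tx": 0,"ty": 0,"tz": -0.024,"ax": 0,"ay": 0,"az": 0,"claw": 1}]'

```text
clock: 5.97
tcp_pos: [0.4944, -0.0632, 0.5208]
orientation: [-1.629, -2.685, 0.001]
contact_force: [0.2, 0.5, -3.6]
grip_width: 0.0111
gripper_force: 83.0
```

```bash
cat >> h.py <<'E'
H=.2983
def tcp(th,X,Z,y=0):  # bath-plane basket pose (deg, mm) -> TCP pose
    q=tool(np.degrees(BY),th); o=BO+np.array([np.cos(BY)*X-np.sin(BY)*y,np.sin(BY)*X+np.cos(BY)*y,Z])*[.001,.001,.001]
    return o-q.apply([0,.0015,H]), q
def where():
    o=r.get_obs(); q=R.from_rotvec(o["orientation"]); b=(o["tcp_pos"]+q.apply([0,.0015,H])-BO)*1000
    c,s=np.cos(BY),np.sin(BY); zx=-q.apply([0,0,1]); yy=q.apply([0,1,0])
    print("t",round(o["clock"],2),"X %.1f y %.1f Z %.1f"%(c*b[0]+s*b[1],-s*b[0]+c*b[1],b[2]),"lean %.1f side %.1f yaw %.2f"%(-np.degrees(np.arctan2(c*zx[0]+s*zx[1],zx[2])),np.degrees(np.arcsin(-s*zx[0]+c*zx[1])),np.degrees(np.arctan2(yy[1],yy[0])-BY)),
      "F(bath)",np.round([c*o["contact_force"][0]+s*o["contact_force"][1],-s*o["contact_force"][0]+c*o["contact_force"][1],o["contact_force"][2]],1),"M",o["moment"].round(2),"w",round(o["grip_width"],4),"j",o["joints"].round(2))
E
sed -i 's/np.arange(0,47.6,2.5)/np.arange(0,float(sys.argv[2])+.1,2.5)/' plan.py
python3 plan.py 55 40; echo; python3 - <<'E'
from h import *
where(); a,q=tcp(40,65,225); print(a)
rows(a,q,10)
E
```

```text
135.9899980977397
40.0 59.0 219.0 10.5 | 40.0 62.0 219.0 11.5 | 40.0 65.0 216.0 10.8 | 40.0 68.0 213.0 11.2 | 40.0 71.0 210.0 11.5 | 40.0 74.0 207.0 11.9 | 40.0 77.0 204.0 12.3 | 40.0 80.0 201.0 12.6 | 40.0 83.0 198.0 13.0 | 40.0 83.0 195.0 11.1 | 40.0 83.0 192.0 9.1 | 40.0 83.0 189.0 7.2 | 40.0 83.0 186.0 5.6 | 40.0 83.0 183.0 5.3 | 40.0 83.0 180.0 5.0 | 40.0 80.0 177.0 4.7 | 40.0 77.0 174.0 4.3 | 40.0 74.0 171.0 3.9 | 40.0 71.0 168.0 3.5 | 40.0 68.0 168.0 3.9 | 40.0 65.0 165.0 4.3 | 40.0 62.0 162.0 4.6 | 40.0 59.0 159.0 4.3 | 40.0 56.0 156.0 4.0 | 40.0 53.0 153.0 3.6 | 40.0 50.0 150.0 5.0 | 40.0 47.0 147.0 6.5 | 40.0 47.0 144.0 8.0 | 40.0 44.0 141.0 9.1 | 40.0 44.0 138.0 11.0 | 40.0 44.0 135.0 11.0 | 37.5 41.0 132.0 12.9 | 37.5 41.0 129.0 14.0 | 37.5 41.0 126.0 14.0 | 37.5 41.0 123.0 14.0 | 37.5 41.0 120.0 14.0 | 35.0 41.0 117.0 14.0 | 35.0 41.0 114.0 14.0 | 32.5 41.0 111.0 14.0 | 30.0 41.0 108.0 14.0 | 30.0 41.0 105.0 14.0 | 27.5 41.0 102.0 14.0 | 27.5 41.0 99.0 14.0 | 25.0 41.0 96.0 14.0 | 22.5 41.0 93.0 14.0 | 20.0 41.0 90.0 14.0 | 17.5 41.0 87.0 14.0 | 15.0 41.0 84.0 14.0 | 12.5 41.0 81.0 14.0 | 10.0 41.0 78.0 14.0 | 7.5 41.0 75.0 14.0 | 5.0 41.0 72.0 14.0 | 2.5 41.0 69.0 14.0 | 0.0 44.0 66.0 10.3 | 0.0 47.0 63.0 7.0 | 0.0 50.0 60.0 4.0 | 
t 5.97 X -36.7 y -300.8 Z 222.5 lean -0.1 side -0.0 yaw 20.50 F(bath) [ 0.2  0.4 -3.6] M [ 0.   -0.21  0.02] w 0.0111 j [-0.5   0.07  0.55  1.84 -0.04  1.24  0.53]
[0.36826068 0.22491381 0.45254688]
[31.4  2.1  6.8] [-3.96 -0.72  1.97]
[31.5  0.6  6.5] [-3.96 -0.72  1.97]
[31.6 -0.9  6.1] [-3.96 -0.72  1.97]
[31.6 -2.4  5.6] [-3.96 -0.72  1.97]
[31.6 -3.9  5. ] [-3.96 -0.72  1.97]
[31.5 -5.3  4.3] [-3.96 -0.72  1.97]
[31.3 -6.6  3.5] [-3.96 -0.72  1.97]
[31.1 -7.9  2.6] [-3.96 -0.72  1.97]
[30.8 -9.1  1.6] [-3.96 -0.72  1.97]
[ 30.5 -10.2   0.6] [-3.96 -0.72  1.97]
```

arm_command --plan '[{"tx": 0.0315,"ty": 0.002,"tz": 0.007,"ax": -3.96,"ay": -0.72,"az": 1.97,"claw": 1},{"tx": 0.0315,"ty": 0.0005,"tz": 0.0065,"ax": -3.96,"ay": -0.72,"az": 1.97,"claw": 1},{"tx": 0.0315,"ty": -0.001,"tz": 0.006,"ax": -3.96,"ay": -0.72,"az": 1.97,"claw": 1},{"tx": 0.0315,"ty": -0.0025,"tz": 0.0055,"ax": -3.96,"ay": -0.72,"az": 1.97,"claw": 1},{"tx": 0.0315,"ty": -0.004,"tz": 0.005,"ax": -3.96,"ay": -0.72,"az": 1.97,"claw": 1},{"tx": 0.0315,"ty": -0.0055,"tz": 0.0045,"ax": -3.96,"ay": -0.72,"az": 1.97,"claw": 1},{"tx": 0.0315,"ty": -0.0065,"tz": 0.0035,"ax": -3.96,"ay": -0.72,"az": 1.97,"claw": 1},{"tx": 0.031,"ty": -0.008,"tz": 0.0025,"ax": -3.96,"ay": -0.72,"az": 1.97,"claw": 1},{"tx": 0.031,"ty": -0.009,"tz": 0.0015,"ax": -3.96,"ay": -0.72,"az": 1.97,"claw": 1},{"tx": 0.0305,"ty": -0.01,"tz": 0.0005,"ax": -3.96,"ay": -0.72,"az": 1.97,"claw": 1}]'

```text
clock: 6.8
tcp_pos: [0.3799, 0.1958, 0.4573]
orientation: [1.719, 2.011, 0.633]
contact_force: [-0.1, -1.8, -3.3]
grip_width: 0.0109
gripper_force: 83.5
```

```bash
python3 - <<'E'
from h import *
where(); a,q=tcp(46,83,205)
rows(a,q,5)
f=r.grab_frame("top"); g=r.grab_frame("scene")
for n in("top","scene"):
  for t in("basket","grip","lip_seat","lip_tongue","basket_toe","cover_edge"):
    for d in r.tip_of(t,n)[:1]:
      P=(w(n,d["location"])-BO)*1000; c,s=np.cos(BY),np.sin(BY); print(n,t,round(d["confidence"],2),np.round([c*P[0]+s*P[1],-s*P[0]+c*P[1],P[2]],1))
a=cv2.resize(f[150:290,130:290],None,fx=2.5,fy=2.5,interpolation=2);b=cv2.resize(g[190:330,280:440],None,fx=2.5,fy=2.5,interpolation=2)
cv2.imwrite("pics/g2.png",np.hstack([a,b])[:,:,::-1])
E
```

```text
t 6.8 X 56.7 y -30.5 Z 216.9 lean 36.0 side 0.1 yaw 2.41 F(bath) [-0.3 -1.8 -3.3] M [-0.26  1.08 -0.09] w 0.0109 j [-0.68 -0.12 -0.06  2.23  0.64  0.6  -1.05]
[ 6.3 -7.3  6. ] [-2.   -0.02  0.39]
[ 6.3 -7.5  5.7] [-2.   -0.02  0.39]
[ 6.2 -7.8  5.4] [-2.   -0.02  0.39]
[ 6.2 -8.   5.2] [-2.   -0.02  0.39]
[ 6.1 -8.2  4.9] [-2.   -0.02  0.39]
top basket 0.92 [ 58.2 -33.2 221.8]
top grip 0.82 [-35.3 -32.4 333.5]
top lip_seat 0.47 [ 133.8 -365.4    3.1]
top lip_tongue 0.8 [  1.4 -33.1 304.1]
top basket_toe 0.92 [ -8.1 -37.7 163.3]
top cover_edge 0.75 [-12.8  -1.6 149.8]
scene basket 0.9 [ 53.9 -26.  212.8]
scene grip 0.97 [-31.3 -30.  329.5]
scene lip_seat 0.6 [ -4.2 -30.3 308.2]
scene lip_tongue 0.97 [-1.000e-01 -2.640e+01  3.002e+02]
scene basket_toe 0.6 [-10.3 -30.9 167. ]
scene cover_edge 0.9 [ -5.    0.2 152.7]
```

View pics/g2.png

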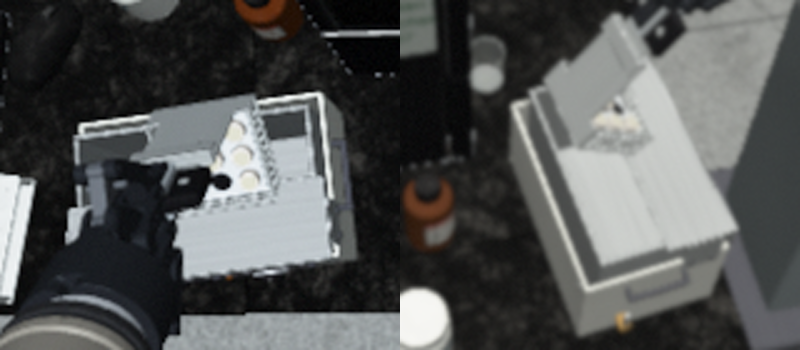

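The picture shows the basket leaning toe down over the opening, still about 30 mm to the right of the middle. The networks agree with my pose model. Now I'll centre it and lean it further.

arm_command --plan '[{"tx": 0.0063,"ty": -0.0073,"tz": 0.006,"ax": -2,"ay": 0,"az": 0.4,"claw": 1},{"tx": 0.0063,"ty": -0.0075,"tz": 0.0057,"ax": -2,"ay": 0,"az": 0.4,"claw": 1},{"tx": 0.0062,"ty": -0.0078,"tz": 0.0054,"ax": -2,"ay": 0,"az": 0.4,"claw": 1},{"tx": 0.0062,"ty": -0.008,"tz": 0.0052,"ax": -2,"ay": 0,"az": 0.4,"claw": 1},{"tx": 0.0061,"ty": -0.0082,"tz": 0.0049,"ax": -2,"ay": 0,"az": 0.4,"claw": 1},{"tx": 0,"ty": 0,"tz": 0,"ax": 0,"ay": 0,"az": 0,"claw": 1},{"tx": 0,"ty": 0,"tz": 0,"ax": 0,"ay": 0,"az": 0,"claw": 1},{"tx": 0,"ty": 0,"tz": 0,"ax": 0,"ay": 0,"az": 0,"claw": 1},{"tx": 0,"ty": 0,"tz": 0,"ax": 0,"ay": 0,"az": 0,"claw": 1},{"tx": 0,"ty": 0,"tz": 0,"ax": 0,"ay": 0,"az": 0,"claw": 1}]'

```text
clock: 8.33
tcp_pos: [0.3653, 0.2237, 0.4124]
orientation: [1.654, 1.87, 0.796]
contact_force: [-0.1, -0.7, -3.9]
grip_width: 0.011
gripper_force: 83.4
```

```bash
python3 - <<'E'
from h import *
where(); a,q=tcp(46.5,81,192)
rows(a,q,10)
f=r.grab_frame("top"); g=r.grab_frame("scene")
for n in("top","scene"):
  for t in("basket","grip","lip_seat","lip_tongue","basket_toe","cover_edge"):
    for d in r.tip_of(t,n)[:1]:
      P=(w(n,d["location"])-BO)*1000; c,s=np.cos(BY),np.sin(BY); print(n,t,round(d["confidence"],2),np.round([c*P[0]+s*P[1],-s*P[0]+c*P[1],P[2]],1))
E
```

```text
t 8.33 X 84.5 y 0.0 Z 206.2 lean 46.0 side -0.2 yaw -0.10 F(bath) [-0.2 -0.7 -3.9] M [-0.16  1.32  0.07] w 0.011 j [-0.67 -0.05 -0.19  2.33  1.21  0.54 -1.73]
[ 0.1 -1.5  0.7] [-0.05 -0.02 -0.01]
[ 0.1 -1.5  0.7] [-0.05 -0.02 -0.01]
[ 0.1 -1.5  0.7] [-0.05 -0.02 -0.01]
[ 0.1 -1.5  0.7] [-0.05 -0.02 -0.01]
[ 0.1 -1.5  0.7] [-0.05 -0.02 -0.01]
[ 0.1 -1.5  0.7] [-0.05 -0.02 -0.01]
[ 0.1 -1.5  0.7] [-0.05 -0.02 -0.01]
[ 0.1 -1.5  0.7] [-0.05 -0.02 -0.01]
[ 0.1 -1.5  0.7] [-0.05 -0.02 -0.01]
[ 0.1 -1.5  0.7] [-0.05 -0.02 -0.01]
top basket 0.62 [ 86.9  -1.9 210.4]
top grip 0.91 [-2.970e+01 -2.000e-01  3.059e+02]
top lip_seat 0.9 [  6.9   1.1 280.2]
top lip_tongue 0.67 [ 13.6  -1.3 283.4]
top basket_toe 0.78 [ 24.5  -3.2 142.2]
top cover_edge 0.67 [-15.    2.8 152.1]
scene basket 0.68 [8.350e+01 1.000e-01 2.029e+02]
scene grip 0.9 [-19.5  -3.9 304.6]
scene lip_seat 0.94 [ 12.5  -3.8 286.4]
scene lip_tongue 0.63 [ 13.3  -2.4 279.3]
scene basket_toe 0.9 [ 25.2  -5.1 142.2]
scene cover_edge 0.61 [ -4.8   1.5 149. ]
```

```bash
cat > c.py <<'E'
import sys
from plan import *
W=eval(sys.argv[2])
for (a,b) in zip(W,W[1:]):
    print(a,b,[round(float(clr(*(lambda v:(v[1],v[2],np.radians(v[0])))(np.array(a)+(np.array(b)-np.array(a))*k/6))),1) for k in range(7)])
E
for x in 55 58; do python3 c.py $x "[(46,84.5,206),(46.5,82,190),(46.5,48,154),(45,43,138),(38,41,126),(20,41,95),(5,41,74),(0,44,65)]"; done
python3 - <<'E'
from h import *
where()
w_=[(46.5,82,190),(46.5,48,154),(45,43,138),(38,41,126),(20,41,95),(5,41,74),(0,44,65)]
n=[3,7,4,6,10,6,4]
p=q=None
for k,m in zip(w_,n):
    a,b=tcp(*k); print(k); rows(a,b,m,p,q); p,q=a,b
E
```

```text
(46, 84.5, 206) (46.5, 82, 190) [16.7, 14.4, 12.3, 10.5, 9.2, 8.6, 7.9]
(46.5, 82, 190) (46.5, 48, 154) [7.9, 6.5, 6.5, 6.5, 6.5, 6.5, 6.6]
(46.5, 48, 154) (45, 43, 138) [6.6, 7.6, 8.7, 9.5, 10.3, 11.2, 12.0]
(45, 43, 138) (38, 41, 126) [12.0, 12.3, 12.7, 13.0, 13.3, 13.7, 14.0]
(38, 41, 126) (20, 41, 95) [14.0, 14.0, 14.0, 14.0, 14.0, 14.0, 14.0]
(20, 41, 95) (5, 41, 74) [14.0, 14.0, 14.0, 14.0, 14.0, 14.0, 14.0]
(5, 41, 74) (0, 44, 65) [14.0, 13.5, 13.0, 12.5, 12.0, 11.5, 9.3]
(46, 84.5, 206) (46.5, 82, 190) [16.7, 14.4, 12.3, 10.5, 9.2, 8.6, 8.3]
(46.5, 82, 190) (46.5, 48, 154) [8.3, 6.5, 6.5, 6.5, 6.5, 6.5, 6.6]
(46.5, 48, 154) (45, 43, 138) [6.6, 7.6, 8.7, 9.8, 10.9, 12.1, 13.3]
(45, 43, 138) (38, 41, 126) [13.3, 13.9, 14.6, 15.4, 16.2, 16.7, 17.0]
(38, 41, 126) (20, 41, 95) [17.0, 17.0, 17.0, 17.0, 16.6, 16.3, 16.2]
(20, 41, 95) (5, 41, 74) [16.2, 16.3, 16.6, 17.0, 17.0, 17.0, 17.0]
(5, 41, 74) (0, 44, 65) [17.0, 16.5, 16.0, 15.5, 15.0, 12.9, 10.5]
t 9.03 X 84.0 y 0.3 Z 205.3 lean 45.9 side -0.2 yaw -0.01 F(bath) [-0.4 -0.  -3.4] M [-0.2   1.35 -0.  ] w 0.0109 j [-0.67 -0.05 -0
[... 704 characters left out ...]
.   0.  ]
[-0.   4.5  1.1] [1.17 0.   0.  ]
(20, 41, 95)
[0.  7.3 3.9] [1.8 0.  0. ]
[0.  7.4 3.6] [1.8 0.  0. ]
[0.  7.5 3.4] [1.8 0.  0. ]
[-0.   7.6  3.2] [1.8 0.  0. ]
[0.  7.7 2.9] [1.8 0.  0. ]
[0.  7.8 2.7] [1.8 0.  0. ]
[-0.   7.9  2.4] [1.8 0.  0. ]
[-0.   8.   2.2] [1.8 0.  0. ]
[0.  8.  1.9] [1.8 0.  0. ]
[-0.   8.1  1.7] [1.8 0.  0. ]
(5, 41, 74)
[-0.  11.7  4.9] [ 2.5  0.  -0. ]
[-0.  11.9  4.4] [ 2.5  0.  -0. ]
[-0.  12.1  3.9] [ 2.5  0.  -0. ]
[-0.  12.2  3.4] [ 2.5  0.  -0. ]
[-0.  12.4  2.8] [ 2.5  0.  -0. ]
[-0.  12.5  2.3] [ 2.5  0.  -0. ]
(0, 44, 65)
[0.  7.1 2.6] [1.25 0.   0.  ]
[0.  7.1 2.4] [1.25 0.   0.  ]
[0.  7.2 2.2] [1.25 0.   0.  ]
[0.  7.2 2.1] [1.25 0.   0.  ]
```

arm_command --plan '[{"tx": 0.0002,"ty": -0.0051,"tz": 0.0031,"ax": -0.19,"ay": 0,"az": 0,"claw": 1},{"tx": 0.0002,"ty": -0.0051,"tz": 0.0031,"ax": -0.19,"ay": 0,"az": 0,"claw": 1},{"tx": 0.0002,"ty": -0.0051,"tz": 0.003,"ax": -0.19,"ay": 0,"az": 0,"claw": 1},{"tx": 0,"ty": -0.005,"tz": 0,"ax": 0,"ay": 0,"az": 0,"claw": 1},{"tx": 0,"ty": -0.005,"tz": 0,"ax": 0,"ay": 0,"az": 0,"claw": 1},{"tx": 0,"ty": -0.005,"tz": 0,"ax": 0,"ay": 0,"az": 0,"claw": 1},{"tx": 0,"ty": -0.005,"tz": 0,"ax": 0,"ay": 0,"az": 0,"claw": 1},{"tx": 0,"ty": -0.005,"tz": 0,"ax": 0,"ay": 0,"az": 0,"claw": 1},{"tx": 0,"ty": 0,"tz": 0,"ax": 0,"ay": 0,"az": 0,"claw": 1},{"tx": 0,"ty": 0,"tz": 0,"ax": 0,"ay": 0,"az": 0,"claw": 1}]'

```text
clock: 9.87
tcp_pos: [0.3436, 0.2219, 0.3761]
orientation: [1.647, 1.865, 0.803]
contact_force: [0.6, -0.2, -2.9]
grip_width: 0.0108
gripper_force: 83.6
```

```bash
python3 - <<'E'
from h import *
where()
a,b=tcp(46.5,48,154); rows(a,b,5)
E
```

```text
t 9.87 X 64.6 y 0.9 Z 171.8 lean 46.5 side -0.2 yaw 0.03 F(bath) [ 0.6 -0.3 -2.9] M [-0.17  1.3  -0.  ] w 0.0108 j [-0.69 -0.01 -0.24  2.41  1.39  0.55 -1.98]
[-0.  -4.9  0. ] [-0.   -0.03  0.  ]
[-0.  -4.9  0. ] [-0.   -0.03  0.  ]
[-0.  -4.9  0. ] [-0.   -0.03  0.  ]
[-0.  -4.9  0. ] [-0.   -0.03  0.  ]
[-0.  -4.9  0. ] [-0.   -0.03  0.  ]
```

```bash
for x in 55 58; do python3 c.py $x "[(46.5,64.6,172),(44.5,57,162),(42,50,151),(40,45,142),(36,41.5,130),(20,41,97)]"; done
python3 - <<'E'
from h import *
p=q=None
for k,m in zip([(44.5,57,162),(42,50,151),(40,45,142),(36,41.5,130)],[3,3,4,5]):
    a,b=tcp(*k); print(k,a); rows(a,b,m,p,q); p,q=a,b
E
```

```text
(46.5, 64.6, 172) (44.5, 57, 162) [6.2, 6.1, 6.0, 5.9, 5.8, 5.8, 5.7]
(44.5, 57, 162) (42, 50, 151) [5.7, 5.8, 6.0, 5.8, 5.2, 4.8, 5.1]
(42, 50, 151) (40, 45, 142) [5.1, 5.8, 6.7, 7.5, 8.2, 8.6, 9.0]
(40, 45, 142) (36, 41.5, 130) [9.0, 9.8, 10.5, 11.4, 12.2, 12.9, 13.5]
(36, 41.5, 130) (20, 41, 97) [13.5, 13.6, 13.7, 13.8, 13.8, 13.9, 14.0]
(46.5, 64.6, 172) (44.5, 57, 162) [6.2, 6.1, 6.0, 5.9, 5.8, 5.8, 5.7]
(44.5, 57, 162) (42, 50, 151) [5.7, 5.8, 6.0, 6.2, 6.4, 6.6, 6.8]
(42, 50, 151) (40, 45, 142) [6.8, 7.1, 7.5, 7.8, 8.2, 8.6, 9.0]
(40, 45, 142) (36, 41.5, 130) [9.0, 9.8, 10.5, 11.4, 12.2, 13.2, 14.1]
(36, 41.5, 130) (20, 41, 97) [14.1, 16.6, 16.7, 16.8, 16.6, 16.3, 16.2]
(44.5, 57, 162) [0.34319046 0.22183557 0.37371125]
[-0.  -0.7  0.4] [ 0.66 -0.06  0.01]
[-0.  -0.7  0.4] [ 0.66 -0.06  0.01]
[-0.  -0.7  0.5] [ 0.66 -0.06  0.01]
(42, 50, 151) [0.34560704 0.22213229 0.37167641]
[0.  0.1 1.1] [ 0.83  0.   -0.  ]
[0.  0.1 1.1] [ 0.83  0.   -0.  ]
[0.  0.1 1. ] [ 0.83  0.   -0.  ]
(40, 45, 142) [0.34840976 0.22247642 0.36954688]
[-0.   0.2  0.9] [0.5 0.  0. ]
[-0.   0.2  0.9] [0.5 0.  0. ]
[-0.   0.2  0.9] [0.5 0.  0. ]
[-0.   0.2  0.9] [0.5 0.  0. ]
(36, 41.5, 130) [0.36115677 0.22404156 0.37044809]
[-0.   2.1  1.5] [0.8 0.  0. ]
[0.  2.1 1.5] [0.8 0.  0. ]
[0.  2.1 1.5] [0.8 0.  0. ]
[0.  2.1 1.4] [0.8 0.  0. ]
[0.  2.2 1.4] [0.8 0.  0. ]
```

Clearance stays at 5 mm or more, with the lean reducing as it enters.

arm_command --plan '[{"tx": 0,"ty": -0.0007,"tz": 0.0004,"ax": 0.66,"ay": 0,"az": 0,"claw": 1},{"tx": 0,"ty": -0.0007,"tz": 0.0004,"ax": 0.66,"ay": 0,"az": 0,"claw": 1},{"tx": 0,"ty": -0.0007,"tz": 0.0005,"ax": 0.66,"ay": 0,"az": 0,"claw": 1},{"tx": 0,"ty": 0.0001,"tz": 0.0011,"ax": 0.83,"ay": 0,"az": 0,"claw": 1},{"tx": 0,"ty": 0.0001,"tz": 0.0011,"ax": 0.83,"ay": 0,"az": 0,"claw": 1},{"tx": 0,"ty": 0.0001,"tz": 0.001,"ax": 0.83,"ay": 0,"az": 0,"claw": 1},{"tx": 0,"ty": 0.0002,"tz": 0.0009,"ax": 0.5,"ay": 0,"az": 0,"claw": 1},{"tx": 0,"ty": 0.0002,"tz": 0.0009,"ax": 0.5,"ay": 0,"az": 0,"claw": 1},{"tx": 0,"ty": 0.0002,"tz": 0.0009,"ax": 0.5,"ay": 0,"az": 0,"claw": 1},{"tx": 0,"ty": 0.0002,"tz": 0.0009,"ax": 0.5,"ay": 0,"az": 0,"claw": 1}]'

```text
clock: 10.7
tcp_pos: [0.3487, 0.2226, 0.3695]
orientation: [1.716, 1.942, 0.709]
contact_force: [0.5, 0.2, -3.0]
grip_width: 0.0114
gripper_force: 83.5
```

```bash
python3 - <<'E'
from h import *
where()
p=q=None
for k,m in zip([(36,41.5,130),(20,41,97)],[4,9]):
    a,b=tcp(*k); print(k,a); rows(a,b,m,p,q); p,q=a,b
f=r.grab_frame("top"); g=r.grab_frame("scene")
for n in("top","scene"):
  for t in("basket","grip","lip_seat","lip_tongue","basket_toe","cover_edge"):
    for d in r.tip_of(t,n)[:1]:
      P=(w(n,d["location"])-BO)*1000; c,s=np.cos(BY),np.sin(BY); print(n,t,round(d["confidence"],2),np.round([c*P[0]+s*P[1],-s*P[0]+c*P[1],P[2]],1))
a=cv2.resize(f[150:290,130:290],None,fx=2.5,fy=2.5,interpolation=2);b=cv2.resize(g[190:330,280:440],None,fx=2.5,fy=2.5,interpolation=2)
cv2.imwrite("pics/g3.png",np.hstack([a,b])[:,:,::-1])
E
```

```text
t 10.7 X 45.2 y 0.9 Z 141.9 lean 40.0 side -0.2 yaw 0.01 F(bath) [ 0.5  0.1 -3. ] M [-0.13  1.19  0.  ] w 0.0114 j [-0.67  0.   -0.22  2.38  1.16  0.5  -1.74]
(36, 41.5, 130) [0.36115677 0.22404156 0.37044809]
[-0.   2.6  1.8] [ 1.   -0.04  0.  ]
[-0.   2.6  1.8] [ 1.   -0.04  0.  ]
[-0.   2.6  1.7] [ 1.   -0.04  0.  ]
[-0.   2.7  1.7] [ 1.   -0.04  0.  ]
(20, 41, 97) [0.43323123 0.23289119 0.37679728]
[-0.   6.9  4.2] [1.78 0.   0.  ]
[0.  7.1 4. ] [1.78 0.   0.  ]
[0.  7.2 3.7] [1.78 0.   0.  ]
[0.  7.3 3.5] [1.78 0.   0.  ]
[0.  7.4 3.3] [1.78 0.   0.  ]
[0.  7.5 3. ] [1.78 0.   0.  ]
[0.  7.6 2.8] [1.78 0.   0.  ]
[0.  7.7 2.6] [1.78 0.   0.  ]
[0.  7.8 2.3] [1.78 0.   0.  ]
top basket 0.58 [ 45.9  -2.3 143.1]
top grip 0.89 [-55.1  -3.9 252.8]
top lip_seat 0.68 [-2.34e+01  1.00e-01  2.27e+02]
top lip_tongue 0.78 [-16.3   0.5 224.2]
top basket_toe 0.88 [-18.3  -1.2  83.7]
top cover_edge 0.65 [-12.3   1.9 149.1]
scene basket 0.97 [ 41.9   2.  140.8]
scene grip 0.85 [-46.7  -1.8 251.1]
scene lip_seat 0.59 [-19.4  -2.8 227.1]
scene lip_tongue 0.83 [-17.7  -1.3 217.6]
scene basket_toe 0.55 [-16.6  -3.2  87.6]
scene cover_edge 0.77 [ -4.3   1.2 147.2]
```

View pics/g3.png

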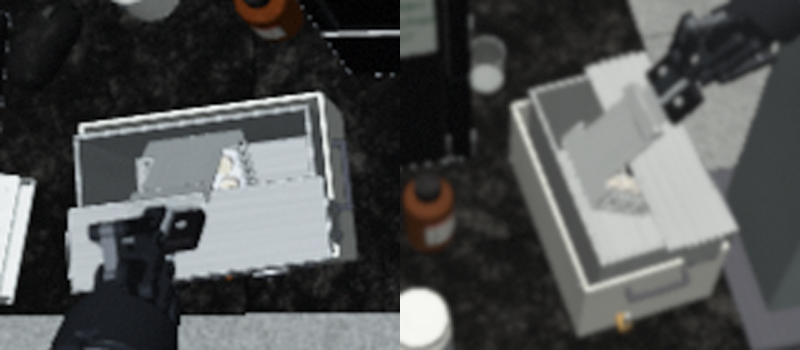

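The basket's toe is inside and under the cover without contact, with the plate's lower end visible in the opening at about (190,165). Next I turn it upright.

arm_command --plan '[{"tx": 0,"ty": 0.0026,"tz": 0.0018,"ax": 1,"ay": 0,"az": 0,"claw": 1},{"tx": 0,"ty": 0.0026,"tz": 0.0018,"ax": 1,"ay": 0,"az": 0,"claw": 1},{"tx": 0,"ty": 0.0026,"tz": 0.0017,"ax": 1,"ay": 0,"az": 0,"claw": 1},{"tx": 0,"ty": 0.0027,"tz": 0.0017,"ax": 1,"ay": 0,"az": 0,"claw": 1},{"tx": 0,"ty": 0.0069,"tz": 0.0042,"ax": 1.78,"ay": 0,"az": 0,"claw": 1},{"tx": 0,"ty": 0.0071,"tz": 0.004,"ax": 1.78,"ay": 0,"az": 0,"claw": 1},{"tx": 0,"ty": 0.0072,"tz": 0.0037,"ax": 1.78,"ay": 0,"az": 0,"claw": 1},{"tx": 0,"ty": 0.0073,"tz": 0.0035,"ax": 1.78,"ay": 0,"az": 0,"claw": 1},{"tx": 0,"ty": 0.0074,"tz": 0.0033,"ax": 1.78,"ay": 0,"az": 0,"claw": 1},{"tx": 0,"ty": 0.0075,"tz": 0.003,"ax": 1.78,"ay": 0,"az": 0,"claw": 1}]'

```text
clock: 12.23
tcp_pos: [0.4095, 0.2301, 0.3748]
orientation: [1.862, 2.108, 0.474]
contact_force: [0.2, -0.1, -3.2]
grip_width: 0.0113
gripper_force: 83.4
```

```bash
python3 - <<'E'
from h import *
where()
p=q=None
for k,m in zip([(5,40,76),(0,43,67)],[7,3]):
    a,b=tcp(*k); print(k,a); rows(a,b,m,p,q); p,q=a,b
E
```

```text
t 12.23 X 42.2 y 0.8 Z 105.6 lean 25.2 side -0.1 yaw 0.07 F(bath) [ 0.1 -0.1 -3.2] M [-0.14  0.69 -0.02] w 0.0113 j [-0.56  0.1  -0.18  2.19  0.53  0.54 -1.02]
(5, 40, 76) [0.50761392 0.24202424 0.37303414]
[-0.  12.7  6.3] [ 2.89 -0.02  0.01]
[-0.  13.   5.6] [ 2.89 -0.02  0.01]
[-0.  13.2  4.9] [ 2.89 -0.02  0.01]
[-0.  13.5  4.3] [ 2.89 -0.02  0.01]
[-0.  13.7  3.6] [ 2.89 -0.02  0.01]
[-0.  13.8  2.9] [ 2.89 -0.02  0.01]
[-0.  14.   2.2] [ 2.89 -0.02  0.01]
(0, 43, 67) [0.53639067 0.24555758 0.3653    ]
[-0.   9.4  3.4] [1.67 0.   0.  ]
[0.  9.5 3.1] [1.67 0.   0.  ]
[0.  9.6 2.9] [1.67 0.   0.  ]
```

arm_command --plan '[{"tx": 0,"ty": 0.0127,"tz": 0.0063,"ax": 2.89,"ay": 0,"az": 0,"claw": 1},{"tx": 0,"ty": 0.013,"tz": 0.0056,"ax": 2.89,"ay": 0,"az": 0,"claw": 1},{"tx": 0,"ty": 0.0132,"tz": 0.0049,"ax": 2.89,"ay": 0,"az": 0,"claw": 1},{"tx": 0,"ty": 0.0135,"tz": 0.0043,"ax": 2.89,"ay": 0,"az": 0,"claw": 1},{"tx": 0,"ty": 0.0137,"tz": 0.0036,"ax": 2.89,"ay": 0,"az": 0,"claw": 1},{"tx": 0,"ty": 0.0138,"tz": 0.0029,"ax": 2.89,"ay": 0,"az": 0,"claw": 1},{"tx": 0,"ty": 0.014,"tz": 0.0022,"ax": 2.89,"ay": 0,"az": 0,"claw": 1},{"tx": 0,"ty": 0.0094,"tz": 0.0034,"ax": 1.67,"ay": 0,"az": 0,"claw": 1},{"tx": 0,"ty": 0.0095,"tz": 0.0031,"ax": 1.67,"ay": 0,"az": 0,"claw": 1},{"tx": 0,"ty": 0.0096,"tz": 0.0029,"ax": 1.67,"ay": 0,"az": 0,"claw": 1}]'

```text
clock: 13.07
tcp_pos: [0.537, 0.2459, 0.3653]
orientation: [-2.079, -2.354, -0.002]
contact_force: [-0.3, -0.1, -2.5]
grip_width: 0.0108
gripper_force: 83.3
```

arm_command --plan '[{"tx": 0,"ty": 0,"tz": 0,"ax": 0,"ay": 0,"az": 0,"claw": 1},{"tx": 0,"ty": 0,"tz": 0,"ax": 0,"ay": 0,"az": 0,"claw": 1},{"tx": 0,"ty": 0,"tz": 0,"ax": 0,"ay": 0,"az": 0,"claw": 1},{"tx": 0,"ty": 0,"tz": 0,"ax": 0,"ay": 0,"az": 0,"claw": 1},{"tx": 0,"ty": 0,"tz": 0,"ax": 0,"ay": 0,"az": 0,"claw": 1},{"tx": 0,"ty": 0,"tz": 0,"ax": 0,"ay": 0,"az": 0,"claw": 1},{"tx": 0,"ty": 0,"tz": 0,"ax": 0,"ay": 0,"az": 0,"claw": 1},{"tx": 0,"ty": 0,"tz": 0,"ax": 0,"ay": 0,"az": 0,"claw": 1},{"tx": 0,"ty": 0,"tz": 0,"ax": 0,"ay": 0,"az": 0,"claw": 1},{"tx": 0,"ty": 0,"tz": 0,"ax": 0,"ay": 0,"az": 0,"claw": 1}]'

```text
clock: 13.9
tcp_pos: [0.5361, 0.246, 0.3656]
orientation: [-2.079, -2.355, -0.005]
contact_force: [0.0, 0.7, -3.7]
grip_width: 0.0115
gripper_force: 83.5
```

```bash
python3 - <<'E'
from h import *
where()
for y in (61,): 
    a,b=tcp(0,47,61); rows(a,b,4)
E
```

```text
t 13.9 X 43.4 y 1.1 Z 67.3 lean 0.1 side -0.1 yaw 0.12 F(bath) [ 0.1  0.7 -3.7] M [-0.05 -0.09  0.04] w 0.0115 j [-0.37  0.39 -0.21  1.79  0.09  0.97 -0.5 ]
[-0.1  1.1  1.6] [ 0.03 -0.03  0.03]
[-0.1  1.1  1.6] [ 0.03 -0.03  0.03]
[-0.1  1.1  1.6] [ 0.03 -0.03  0.03]
[-0.1  1.1  1.6] [ 0.03 -0.03  0.03]
```

arm_command --plan '[{"tx": 0,"ty": 0.001,"tz": 0.0025,"ax": 0,"ay": 0,"az": 0,"claw": 1},{"tx": 0,"ty": 0.001,"tz": 0.0025,"ax": 0,"ay": 0,"az": 0,"claw": 1},{"tx": 0,"ty": 0.001,"tz": 0,"ax": 0,"ay": 0,"az": 0,"claw": 1},{"tx": 0,"ty": 0.001,"tz": 0,"ax": 0,"ay": 0,"az": 0,"claw": 1},{"tx": 0,"ty": 0.001,"tz": 0,"ax": 0,"ay": 0,"az": 0,"claw": 1},{"tx": 0,"ty": 0.001,"tz": 0,"ax": 0,"ay": 0,"az": 0,"claw": 1},{"tx": 0,"ty": 0.001,"tz": 0,"ax": 0,"ay": 0,"az": 0,"claw": 1},{"tx": 0,"ty": 0,"tz": 0,"ax": 0,"ay": 0,"az": 0,"claw": 1},{"tx": 0,"ty": 0,"tz": 0,"ax": 0,"ay": 0,"az": 0,"claw": 1},{"tx": 0,"ty": 0,"tz": 0,"ax": 0,"ay": 0,"az": 0,"claw": 1}]'

```text
clock: 14.73
tcp_pos: [0.5431, 0.2469, 0.3606]
orientation: [-2.079, -2.355, -0.004]
contact_force: [0.3, -0.3, -2.9]
grip_width: 0.0113
gripper_force: 83.4
```

```bash
python3 -c "
from h import *
where()"
```

```text
t 14.73 X 50.3 y 1.1 Z 62.3 lean 0.1 side -0.1 yaw 0.12 F(bath) [ 0.2 -0.3 -2.9] M [-0.   -0.04  0.04] w 0.0113 j [-0.37  0.4  -0.21  1.78  0.1   0.96 -0.49]
```

arm_command --plan '[{"tx": 0,"ty": 0.0005,"tz": 0,"ax": 0,"ay": 0,"az": 0,"claw": 1},{"tx": 0,"ty": 0.0005,"tz": 0,"ax": 0,"ay": 0,"az": 0,"claw": 1},{"tx": 0,"ty": 0.0005,"tz": 0,"ax": 0,"ay": 0,"az": 0,"claw": 1},{"tx": 0,"ty": 0.0005,"tz": 0,"ax": 0,"ay": 0,"az": 0,"claw": 1},{"tx": 0,"ty": 0.0005,"tz": 0,"ax": 0,"ay": 0,"az": 0,"claw": 1},{"tx": 0,"ty": 0.0005,"tz": 0,"ax": 0,"ay": 0,"az": 0,"claw": 1},{"tx": 0,"ty": 0,"tz": 0,"ax": 0,"ay": 0,"az": 0,"claw": 1},{"tx": 0,"ty": 0,"tz": 0,"ax": 0,"ay": 0,"az": 0,"claw": 1},{"tx": 0,"ty": 0,"tz": 0,"ax": 0,"ay": 0,"az": 0,"claw": 1},{"tx": 0,"ty": 0,"tz": 0,"ax": 0,"ay": 0,"az": 0,"claw": 1}]'

```text
clock: 15.57
tcp_pos: [0.5461, 0.2472, 0.3606]
orientation: [-2.079, -2.355, -0.004]
contact_force: [-0.6, 1.1, -3.0]
grip_width: 0.011
gripper_force: 83.4
```

arm_command --plan '[{"tx": 0,"ty": 0.0005,"tz": 0,"ax": 0,"ay": 0,"az": 0,"claw": 1},{"tx": 0,"ty": 0.0005,"tz": 0,"ax": 0,"ay": 0,"az": 0,"claw": 1},{"tx": 0,"ty": 0.0005,"tz": 0,"ax": 0,"ay": 0,"az": 0,"claw": 1},{"tx": 0,"ty": 0.0005,"tz": 0,"ax": 0,"ay": 0,"az": 0,"claw": 1},{"tx": 0,"ty": 0,"tz": 0,"ax": 0,"ay": 0,"az": 0,"claw": 1},{"tx": 0,"ty": 0,"tz": 0,"ax": 0,"ay": 0,"az": 0,"claw": 1},{"tx": 0,"ty": 0,"tz": 0,"ax": 0,"ay": 0,"az": 0,"claw": 1},{"tx": 0,"ty": 0,"tz": 0,"ax": 0,"ay": 0,"az": 0,"claw": 1},{"tx": 0,"ty": 0,"tz": 0,"ax": 0,"ay": 0,"az": 0,"claw": 1},{"tx": 0,"ty": 0,"tz": 0,"ax": 0,"ay": 0,"az": 0,"claw": 1}]'

```text
clock: 16.4
tcp_pos: [0.5472, 0.2475, 0.3602]
orientation: [-2.078, -2.354, -0.001]
contact_force: [-5.4, -0.4, -0.2]
grip_width: 0.0109
gripper_force: 83.8
```

```bash
python3 -c "
from h import *
where()"
```

```text
t 16.4 X 53.7 y 1.1 Z 61.9 lean -0.1 side -0.1 yaw 0.12 F(bath) [-5.4  0.3 -0.2] M [-0.22  1.23 -0.12] w 0.0109 j [-0.37  0.41 -0.21  1.77  0.1   0.97 -0.49]
```

arm_command --plan '[{"tx": 0,"ty": 0,"tz": 0,"ax": 0,"ay": 0,"az": 0.3,"claw": 1},{"tx": 0,"ty": 0,"tz": 0,"ax": 0,"ay": 0,"az": 0.3,"claw": 1},{"tx": 0,"ty": 0,"tz": 0,"ax": 0,"ay": 0,"az": 0,"claw": 1},{"tx": 0,"ty": 0,"tz": 0,"ax": 0,"ay": 0,"az": 0,"claw": 1},{"tx": 0,"ty": 0,"tz": 0,"ax": 0,"ay": 0,"az": 0,"claw": 1},{"tx": 0,"ty": 0,"tz": 0,"ax": 0,"ay": 0,"az": 0,"claw": 1},{"tx": 0,"ty": 0,"tz": 0,"ax": 0,"ay": 0,"az": 0,"claw": 1},{"tx": 0,"ty": 0,"tz": 0,"ax": 0,"ay": 0,"az": 0,"claw": 1},{"tx": 0,"ty": 0,"tz": 0,"ax": 0,"ay": 0,"az": 0,"claw": 1},{"tx": 0,"ty": 0,"tz": 0,"ax": 0,"ay": 0,"az": 0,"claw": 1}]'

```text
clock: 17.23
tcp_pos: [0.5472, 0.2475, 0.3602]
orientation: [-2.09, -2.344, -0.0]
contact_force: [-4.8, -1.2, -0.8]
grip_width: 0.0107
gripper_force: 83.8
```

```bash
python3 -c "
from h import *
where()"
```

```text
t 17.23 X 53.6 y 1.0 Z 61.9 lean -0.1 side -0.1 yaw -0.44 F(bath) [-4.9 -0.6 -0.8] M [-0.28  1.33  0.16] w 0.0107 j [-0.37  0.41 -0.2   1.77  0.1   0.97 -0.5 ]
```

arm_command --plan '[{"tx": 0,"ty": -0.0005,"tz": 0,"ax": 0,"ay": 0,"az": -0.3,"claw": 1},{"tx": 0,"ty": -0.0006,"tz": 0,"ax": 0,"ay": 0,"az": 0,"claw": 1},{"tx": 0,"ty": -0.0006,"tz": 0,"ax": 0,"ay": 0,"az": 0,"claw": 1},{"tx": 0,"ty": -0.0006,"tz": 0,"ax": 0,"ay": 0,"az": 0,"claw": 1},{"tx": 0,"ty": 0,"tz": 0,"ax": 0,"ay": 0,"az": 0,"claw": 1},{"tx": 0,"ty": 0,"tz": 0,"ax": 0,"ay": 0,"az": 0,"claw": 1},{"tx": 0,"ty": 0,"tz": 0,"ax": 0,"ay": 0,"az": 0,"claw": 1},{"tx": 0,"ty": 0,"tz": 0,"ax": 0,"ay": 0,"az": 0,"claw": 1},{"tx": 0,"ty": 0,"tz": 0,"ax": 0,"ay": 0,"az": 0,"claw": 1},{"tx": 0,"ty": 0,"tz": 0,"ax": 0,"ay": 0,"az": 0,"claw": 1}]'

```text
clock: 18.07
tcp_pos: [0.546, 0.2472, 0.3607]
orientation: [2.086, 2.349, 0.006]
contact_force: [-0.2, 0.2, -3.5]
grip_width: 0.0113
gripper_force: 83.5
```

```bash
python3 -c "
from h import *
where()"
```

```text
t 18.07 X 53.5 y 1.2 Z 62.5 lean 0.2 side -0.1 yaw -0.20 F(bath) [-0.2  0.2 -3.5] M [-0.03 -0.05 -0.01] w 0.0113 j [-0.37  0.41 -0.2   1.78  0.1   0.96 -0.5 ]
```

arm_command --plan '[{"tx": 0,"ty": -0.0003,"tz": 0.001,"ax": 0,"ay": 0,"az": 0,"claw": 1},{"tx": 0,"ty": 0,"tz": 0.001,"ax": 0,"ay": 0,"az": 0,"claw": 1},{"tx": 0,"ty": 0,"tz": 0.001,"ax": 0,"ay": 0,"az": 0,"claw": 1},{"tx": 0,"ty": 0,"tz": 0.001,"ax": 0,"ay": 0,"az": 0,"claw": 1},{"tx": 0,"ty": 0,"tz": 0.001,"ax": 0,"ay": 0,"az": 0,"claw": 1},{"tx": 0,"ty": 0,"tz": 0.001,"ax": 0,"ay": 0,"az": 0,"claw": 1},{"tx": 0,"ty": 0,"tz": 0.001,"ax": 0,"ay": 0,"az": 0,"claw": 1},{"tx": 0,"ty": 0,"tz": 0.001,"ax": 0,"ay": 0,"az": 0,"claw": 1},{"tx": 0,"ty": 0,"tz": 0.001,"ax": 0,"ay": 0,"az": 0,"claw": 1},{"tx": 0,"ty": 0,"tz": 0,"ax": 0,"ay": 0,"az": 0,"claw": 1}]'

```text
clock: 18.9
tcp_pos: [0.5454, 0.2472, 0.3513]
orientation: [-2.085, -2.349, -0.004]
contact_force: [0.3, -0.1, -3.6]
grip_width: 0.0108
gripper_force: 83.4
```

```bash
python3 -c "
from h import *
where()"
```

```text
t 18.9 X 52.6 y 1.1 Z 53.0 lean 0.1 side -0.1 yaw -0.19 F(bath) [ 0.3 -0.1 -3.6] M [-0.05 -0.05  0.01] w 0.0108 j [-0.37  0.42 -0.2   1.79  0.1   0.95 -0.5 ]
```

arm_command --plan '[{"tx": 0,"ty": 0,"tz": 0.001,"ax": 0,"ay": 0,"az": 0,"claw": 1},{"tx": 0,"ty": 0,"tz": 0.001,"ax": 0,"ay": 0,"az": 0,"claw": 1},{"tx": 0,"ty": 0,"tz": 0.001,"ax": 0,"ay": 0,"az": 0,"claw": 1},{"tx": 0,"ty": 0,"tz": 0.001,"ax": 0,"ay": 0,"az": 0,"claw": 1},{"tx": 0,"ty": 0,"tz": 0.001,"ax": 0,"ay": 0,"az": 0,"claw": 1},{"tx": 0,"ty": 0,"tz": 0.001,"ax": 0,"ay": 0,"az": 0,"claw": 1},{"tx": 0,"ty": 0,"tz": 0.001,"ax": 0,"ay": 0,"az": 0,"claw": 1},{"tx": 0,"ty": 0,"tz": 0.001,"ax": 0,"ay": 0,"az": 0,"claw": 1},{"tx": 0,"ty": 0,"tz": 0.001,"ax": 0,"ay": 0,"az": 0,"claw": 1},{"tx": 0,"ty": 0,"tz": 0,"ax": 0,"ay": 0,"az": 0,"claw": 1}]'

```text
clock: 19.73
tcp_pos: [0.5455, 0.2472, 0.3423]
orientation: [-2.085, -2.349, -0.004]
contact_force: [-0.2, 1.1, -2.9]
grip_width: 0.0108
gripper_force: 83.4
```

```bash
python3 -c "
from h import *
where()"
```

```text
t 19.73 X 52.7 y 1.1 Z 44.0 lean 0.1 side -0.1 yaw -0.19 F(bath) [-0.   1.1 -2.9] M [-0.01 -0.1   0.01] w 0.0108 j [-0.37  0.43 -0.2   1.79  0.1   0.93 -0.5 ]
```

Now the last 2 to 3 mm, slowly, until the strap bears on the rim.

arm_command --plan '[{"tx": 0,"ty": 0,"tz": 0.0005,"ax": 0,"ay": 0,"az": 0,"claw": 1},{"tx": 0,"ty": 0,"tz": 0.0005,"ax": 0,"ay": 0,"az": 0,"claw": 1},{"tx": 0,"ty": 0,"tz": 0.0005,"ax": 0,"ay": 0,"az": 0,"claw": 1},{"tx": 0,"ty": 0,"tz": 0.0005,"ax": 0,"ay": 0,"az": 0,"claw": 1},{"tx": 0,"ty": 0,"tz": 0.0004,"ax": 0,"ay": 0,"az": 0,"claw": 1},{"tx": 0,"ty": 0,"tz": 0.0004,"ax": 0,"ay": 0,"az": 0,"claw": 1},{"tx": 0,"ty": 0,"tz": 0,"ax": 0,"ay": 0,"az": 0,"claw": 1},{"tx": 0,"ty": 0,"tz": 0,"ax": 0,"ay": 0,"az": 0,"claw": 1},{"tx": 0,"ty": 0,"tz": 0,"ax": 0,"ay": 0,"az": 0,"claw": 1},{"tx": 0,"ty": 0,"tz": 0,"ax": 0,"ay": 0,"az": 0,"claw": 1}]'

```text
clock: 20.57
tcp_pos: [0.5455, 0.2473, 0.3403]
orientation: [-2.085, -2.349, -0.005]
contact_force: [-2.7, -1.7, 5.9]
grip_width: 0.0111
gripper_force: 84.6
```

```bash
python3 - <<'E'
from h import *
where()
f=r.grab_frame("top"); g=r.grab_frame("scene")
for n in("top","scene"):
  for t in("basket","grip","lip_seat","lip_tongue","basket_toe","cover_edge"):
    for d in r.tip_of(t,n)[:1]:
      P=(w(n,d["location"])-BO)*1000; c,s=np.cos(BY),np.sin(BY); print(n,t,round(d["confidence"],2),np.round([c*P[0]+s*P[1],-s*P[0]+c*P[1],P[2]],1))
a=cv2.resize(f[160:260,150:250],None,fx=4,fy=4,interpolation=2);b=cv2.resize(g[210:310,300:400],None,fx=4,fy=4,interpolation=2)
cv2.imwrite("pics/g4.png",np.hstack([a,b])[:,:,::-1])
E
```

```text
t 20.57 X 52.9 y 1.3 Z 42.0 lean 0.1 side -0.1 yaw -0.19 F(bath) [-2.9 -1.4  5.9] M [-0.43  0.6  -0.  ] w 0.0111 j [-0.37  0.43 -0.2   1.8   0.1   0.92 -0.5 ]
top basket 0.95 [53.6  0.2 47.2]
top grip 0.61 [ 45.5   1.1 185.4]
top lip_seat 0.78 [ 56.3   3.2 150. ]
top lip_tongue 0.83 [ 58.2   1.  142.8]
top cover_edge 0.69 [185.7 -50.8   1.7]
scene basket 0.58 [51.1  3.2 38.1]
scene grip 0.86 [ 52.2   0.4 183. ]
scene lip_seat 0.85 [ 60.3   0.6 150. ]
scene lip_tongue 0.75 [ 59.5   1.4 141.6]
scene basket_toe 0.96 [-29.5  -4.5  39.2]
scene cover_edge 0.93 [ -6.2   3.2 150. ]
```

View pics/g4.png

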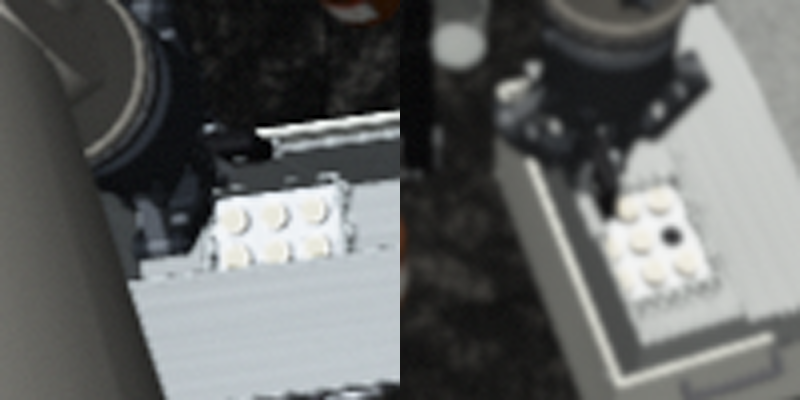

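The picture shows the basket level in the tank under the cover with its lip on the far wall. Z reads 42.0 mm with the rim carrying the load, so the strap is seated and I'll release.

arm_command --plan '[{"tx": 0,"ty": 0,"tz": 0,"ax": 0,"ay": 0,"az": 0,"claw": 0.8},{"tx": 0,"ty": 0,"tz": 0,"ax": 0,"ay": 0,"az": 0,"claw": 0.75},{"tx": 0,"ty": 0,"tz": 0,"ax": 0,"ay": 0,"az": 0,"claw": 0.7},{"tx": 0,"ty": 0,"tz": 0,"ax": 0,"ay": 0,"az": 0,"claw": 0.65},{"tx": 0,"ty": 0,"tz": 0,"ax": 0,"ay": 0,"az": 0,"claw": 0.6},{"tx": 0,"ty": 0,"tz": 0,"ax": 0,"ay": 0,"az": 0,"claw": 0.6},{"tx": 0,"ty": 0,"tz": 0,"ax": 0,"ay": 0,"az": 0,"claw": 0.6},{"tx": 0,"ty": 0,"tz": 0,"ax": 0,"ay": 0,"az": 0,"claw": 0.6},{"tx": 0,"ty": 0,"tz": 0,"ax": 0,"ay": 0,"az": 0,"claw": 0.6},{"tx": 0,"ty": 0,"tz": 0,"ax": 0,"ay": 0,"az": 0,"claw": 0.6}]'

```text
clock: 22.1
tcp_pos: [0.5455, 0.2472, 0.3398]
orientation: [-2.085, -2.349, -0.004]
contact_force: [0.0, -0.3, -0.3]
grip_width: 0.0341
gripper_force: 0.0
```

```bash
python3 -c "
from h import *
where()"
```

```text
t 22.1 X 52.8 y 1.2 Z 41.5 lean 0.1 side -0.1 yaw -0.18 F(bath) [-0.  -0.3 -0.3] M [ 0.01 -0.   -0.01] w 0.0341 j [-0.37  0.43 -0.2   1.8   0.1   0.92 -0.5 ]
```

arm_command --plan '[{"tx": 0,"ty": 0,"tz": -0.005,"ax": 0,"ay": 0,"az": 0,"claw": 0.6},{"tx": 0,"ty": 0,"tz": -0.01,"ax": 0,"ay": 0,"az": 0,"claw": 0.6},{"tx": 0,"ty": 0,"tz": -0.02,"ax": 0,"ay": 0,"az": 0,"claw": 0.6},{"tx": 0,"ty": 0,"tz": -0.02,"ax": 0,"ay": 0,"az": 0,"claw": 0.6},{"tx": 0,"ty": 0,"tz": -0.02,"ax": 0,"ay": 0,"az": 0,"claw": 0.6},{"tx": 0,"ty": 0,"tz": -0.02,"ax": 0,"ay": 0,"az": 0,"claw": 0.6},{"tx": 0,"ty": 0,"tz": -0.02,"ax": 0,"ay": 0,"az": 0,"claw": 0.6},{"tx": 0,"ty": 0,"tz": -0.02,"ax": 0,"ay": 0,"az": 0,"claw": 0.6},{"tx": 0,"ty": 0,"tz": 0,"ax": 0,"ay": 0,"az": 0,"claw": 0.6},{"tx": 0,"ty": 0,"tz": 0,"ax": 0,"ay": 0,"az": 0,"claw": 0.6}]'

```text
clock: 22.93
tcp_pos: [0.5454, 0.2471, 0.4769]
orientation: [2.085, 2.349, 0.01]
contact_force: [0.6, 1.0, -1.1]
grip_width: 0.0342
gripper_force: 0.0
```

```bash
python3 - <<'E'
from h import *
where()
f=r.grab_frame("top"); g=r.grab_frame("scene")
for n in("top","scene"):
  for t in("basket","grip","lip_seat","lip_tongue","basket_toe","cover_edge"):
    for d in r.tip_of(t,n)[:1]:
      P=(w(n,d["location"])-BO)*1000; c,s=np.cos(BY),np.sin(BY); print(n,t,round(d["confidence"],2),np.round([c*P[0]+s*P[1],-s*P[0]+c*P[1],P[2]],1))
a=cv2.resize(f[160:260,150:250],None,fx=4,fy=4,interpolation=2);b=cv2.resize(g[210:310,300:400],None,fx=4,fy=4,interpolation=2)
cv2.imwrite("pics/g5.png",np.hstack([a,b])[:,:,::-1])
E
```

```text
t 22.93 X 53.7 y 1.4 Z 178.6 lean 0.3 side -0.2 yaw -0.19 F(bath) [ 0.8  0.9 -1.1] M [-0.06  0.04  0.01] w 0.0342 j [-0.36  0.3  -0.21  1.65  0.07  1.19 -0.47]
top basket 0.66 [56.2 -0.2 44.5]
top grip 0.58 [ 47.7   1.9 188.6]
top lip_seat 0.72 [ 53.5   2.8 150.2]
top lip_tongue 0.69 [ 57.1   2.9 144.9]
top cover_edge 0.59 [-10.4   1.5 149.3]
scene grip 0.74 [ 51.8  -0.7 185.9]
scene lip_seat 0.8 [ 59.   -1.1 151.1]
scene lip_tongue 0.66 [ 56.2  -0.  140.8]
scene basket_toe 0.89 [-27.9  -3.6  39.9]
scene cover_edge 0.8 [ -7.2  -1.1 150.1]
```

View pics/g5.png

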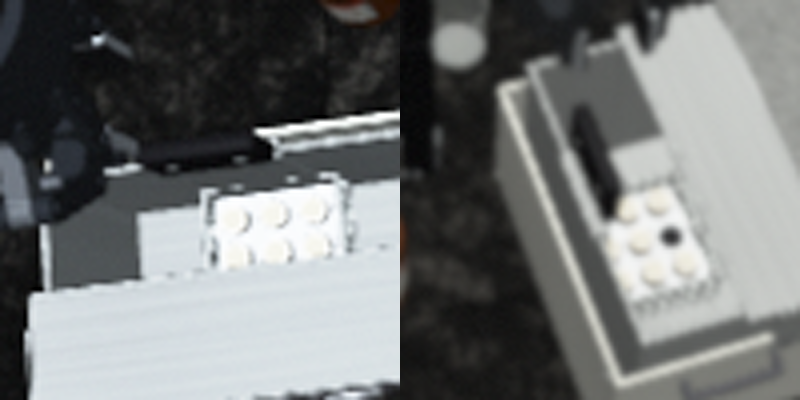

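The picture shows the basket hanging level on the far rim, with its grip at about (205,152) in the top half and (595,160) in the scene half. The gripper is clear above it, and the lip reads 150 mm high.

```bash
python3 -c "
from bench import r
print(r.hand_in())"
```

```text
the job is handed in; nothing more can be done
None
```

The basket hangs released and upright on the far rim, with its strap seated and its toe under the splash cover. I handed the job in at about 23.5 s of the 51 s allowed, but hand-in returned no verdict.

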